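# Sort the key blanks into the two machine trays with the valve-driven shuttle

## Task

Feed every key blank in the rack into the machine with the air shuttle, one at a time, the long ones to the tray at the right-hand end (as the robot sees it) and the short ones to the tray at the left-hand end: pull the blank up out of its socket, lay it flat across the two slide rails between the shuttle's crossbars and let go of it, then push the valve's ball lever right over to its stop towards the tray the blank is for, hold it there a good second, and let it spring back to centre with the shuttle before the next blank. Never put or push a blank into a guard by hand, and leave the milling cutter, the oil bottle and the spanner where they are.

Things in the scene. Friction and masses are not known exactly. Their poses are not given: they have to be found in the camera images.
- feeder: shuttle feeder, fixed. Origin on the bench under the loading place; x points away from the robot, +y to the left tray, -y to the right tray. Deck 60 mm above the bench, 176 mm (x) by 132 mm; on it two slide rails 12 mm wide along y at x = -36 and +36 mm, y from -68 to +68, tops 80 mm above the bench; fingers fit between them. An air cylinder lies along the back, x from 103 to 153 mm, top 90 mm.
- load_place (a point): loading place: where the centre of a blank should lie, 88 mm above the bench (8 mm above the rail tops), midway between the rails and between the shuttle's crossbars when centred. Axes as the feeder's; the blank lies along x. Up to 25 mm off along x, 30 mm along y and 0.3 rad askew is still good.
- shuttle_mid (a point): middle of the shuttle, 93 mm above the bench; at the loading place when centred. The shuttle has two crossbars along x, 14 mm thick, 82 to 104 mm above the bench, reaching from x = -60 to +100 mm, inner faces at 45 mm either side of this point in y; open a gripper at most 65 mm between them. A carriage on the cylinder joins them at the back.
- right_tray (a point): middle of the floor of the right tray, for long blanks, 8 mm above the bench, at feeder y = -135 mm. Axes as the feeder's. A blank is in when its centre is within 90 mm in x, 65 mm in y and less than 60 mm above this point. Over it a clear guard box, x from -95 to +95, feeder y from -66 to -200 mm, 128 mm high, open only towards the rails, up to 112 mm above the bench.
- left_tray (a point): middle of the floor of the left tray, for short blanks, under a like guard at the other end: feeder y = +135 mm, guard from +66 to +200 mm. At both ends the rails stop just inside the guard, there the blank tips off down a chute into the tray.
- shuttle (a joint): shuttle travel, m: 0 centred, +0.12 at its end towards the right tray (feeder's -y), -0.12 towards the left tray. It follows the lever: 0.286 m per rad. A blank drops off the rails when the shuttle is out about 0.105 and lies in the tray a moment later.
- lever (a joint): angle of the valve lever, rad: 0 upright (spring centred), positive when the ball leans to the valve's -y (right), stops at -0.42 and +0.42. Positive drives the shuttle to the right tray, negative to the left. A spring of 1.5 N m/rad brings it back within about 2 s; pushing it right over at the ball takes about 5 to 12 N.
- valve: hand valve, fixed on a 90 x 90 mm foot plate. Origin at the middle of its underside on the bench; its x points away from the robot, its -y to the right. Block 46 mm (x) by 96 mm (y), top 54 mm above the bench; rubber boot to 74 mm; two thin hoses on its -x side.
- lever_ball (a point): centre of the black ball, diameter 32 mm, on top of the steel lever, diameter 12 mm. The lever turns about the valve's x axis on a pivot 65 mm above the bench over the valve's origin; the ball is 140 mm from the pivot, so 205 mm above the bench when centred.
- rack: fixed rack: base plate 240 mm (x) by 80 mm (y), 8 mm thick, with four upright square-tube sockets along its x at -82.5, -27.5, +27.5 and +82.5 mm, outside 26 mm square, inside 20 mm, tops 44 mm and inner floors 9 mm above the bench. Origin at the middle of its underside; its x runs roughly away from the robot. A knocked blank may lean 0.1 rad in it.
- long1_center (a point): long key blank: square steel bar 16 x 16 x 130 mm, about 260 g. This point is its centre; its z axis runs along the bar, x and y are square to its flats. At the start it stands in one of the rack's sockets, any one, centre 74 mm above the bench, flats within 0.1 rad of the rack's axes, the upper 95 mm free. None if absent.
- long2_center (a point): long key blank: square steel bar 16 x 16 x 130 mm, about 260 g. This point is its centre; its z axis runs along the bar, x and y are square to its flats. At the start it stands in one of the rack's sockets, any one, centre 74 mm above the bench, flats within 0.1 rad of the rack's axes, the upper 95 mm free. None if absent.
- short1_center (a point): short key blank: square steel bar 16 x 16 x 95 mm, about 190 g. This point is its centre; its z axis runs along the bar, x and y are square to its flats. At the start it stands in one of the rack's sockets, any one, centre 56.5 mm above the bench, flats within 0.1 rad of the rack's axes, the upper 60 mm free. None if absent.
- short2_center (a point): short key blank: square steel bar 16 x 16 x 95 mm, about 190 g. This point is its centre; its z axis runs along the bar, x and y are square to its flats. At the start it stands in one of the rack's sockets, any one, centre 56.5 mm above the bench, flats within 0.1 rad of the rack's axes, the upper 60 mm free. None if absent.
- cutter_center (a point): yellow disc milling cutter lying flat on the bench, diameter 90 mm, 25 mm thick: leave alone. Its centre.
- oil_bottle_center (a point): white oil bottle, diameter 56 mm, 120 mm tall, standing on the bench: leave alone. Its middle.
- spanner_grip (a point): steel spanner 170 mm long lying on the bench: leave alone. Middle of its handle.

How it is judged (in metres and radians):
On the way, in this order (a step that is already met when the one before it is completed fails the run):
1. a first blank lies let go across the slide rails inside the centred shuttle (value of joint lever between -0.04 and 0.04 rad and value of joint shuttle between -0.012 and 0.012 m and ((x of long1_center in the frame of load_place between -0.035 and 0.035 m and y of long1_center in the frame of load_place between -0.045 and 0.045 m and z of long1_center in the frame of load_place between -0.008 and 0.008 m and angle between the z axis of long1_center and the x axis of feeder, either way round below 0.4 rad and contact force between the fingers and long1 below 0.5 N) or (x of long2_center in the frame of load_place between -0.035 and 0.035 m and y of long2_center in the frame of load_place between -0.045 and 0.045 m and z of long2_center in the frame of load_place between -0.008 and 0.008 m and angle between the z axis of long2_center and the x axis of feeder, either way round below 0.4 rad and contact force between the fingers and long2 below 0.5 N) or (x of short1_center in the frame of load_place between -0.035 and 0.035 m and y of short1_center in the frame of load_place between -0.045 and 0.045 m and z of short1_center in the frame of load_place between -0.008 and 0.008 m and angle between the z axis of short1_center and the x axis of feeder, either way round below 0.4 rad and contact force between the fingers and short1 below 0.5 N) or (x of short2_center in the frame of load_place between -0.035 and 0.035 m and y of short2_center in the frame of load_place between -0.045 and 0.045 m and z of short2_center in the frame of load_place between -0.008 and 0.008 m and angle between the z axis of short2_center and the x axis of feeder, either way round below 0.4 rad and contact force between the fingers and short2 below 0.5 N))), for 0.2 s.
2. the valve lever is pushed over to a stop and held, the shuttle at the end of its stroke (((value of joint lever above 0.39 rad and value of joint shuttle above 0.108 m) or (value of joint lever below -0.39 rad and value of joint shuttle below -0.108 m))), for 0.5 s.
3. the lever has sprung back to centre, the shuttle with it, and no blank is left on the rails (value of joint lever between -0.04 and 0.04 rad and value of joint shuttle between -0.012 and 0.012 m and not ((x of long1_center in the frame of load_place between -0.09 and 0.09 m and y of long1_center in the frame of load_place between -0.076 and 0.076 m and z of long1_center in the frame of load_place between -0.02 and 0.03 m) or (x of long2_center in the frame of load_place between -0.09 and 0.09 m and y of long2_center in the frame of load_place between -0.076 and 0.076 m and z of long2_center in the frame of load_place between -0.02 and 0.03 m) or (x of short1_center in the frame of load_place between -0.09 and 0.09 m and y of short1_center in the frame of load_place between -0.076 and 0.076 m and z of short1_center in the frame of load_place between -0.02 and 0.03 m) or (x of short2_center in the frame of load_place between -0.09 and 0.09 m and y of short2_center in the frame of load_place between -0.076 and 0.076 m and z of short2_center in the frame of load_place between -0.02 and 0.03 m))), for 0.2 s.
4. a second blank lies let go across the slide rails inside the centred shuttle (all of step 1), for 0.2 s.
5. the valve lever is pushed over to a stop and held, the shuttle at the end of its stroke (((value of joint lever above 0.39 rad and value of joint shuttle above 0.108 m) or (value of joint lever below -0.39 rad and value of joint shuttle below -0.108 m))), for 0.5 s.
6. the lever has sprung back to centre, the shuttle with it, and no blank is left on the rails (all of step 3), for 0.2 s.
7. a third blank lies let go across the slide rails inside the centred shuttle (all of step 4), for 0.2 s.
8. the valve lever is pushed over to a stop and held, the shuttle at the end of its stroke (((value of joint lever above 0.39 rad and value of joint shuttle above 0.108 m) or (value of joint lever below -0.39 rad and value of joint shuttle below -0.108 m))), for 0.5 s.
9. the lever has sprung back to centre, the shuttle with it, and no blank is left on the rails (all of step 6), for 0.2 s.
At the end, for the whole second after the job is handed in: Every long blank that was there lies at rest in the right tray and every short one in the left tray (centre within the tray, less than 60 mm above its floor), the valve lever stands within 0.04 rad of centre and the shuttle within 12 mm (x of long1_center in the frame of right_tray between -0.09 and 0.09 m and y of long1_center in the frame of right_tray between -0.065 and 0.065 m and z of long1_center in the frame of right_tray between -0.005 and 0.06 m and linear speed of each of long1, long2, short1, short2 below 0.03 m/s and x of long2_center in the frame of right_tray between -0.09 and 0.09 m and y of long2_center in the frame of right_tray between -0.065 and 0.065 m and z of long2_center in the frame of right_tray between -0.005 and 0.06 m and x of short1_center in the frame of left_tray between -0.09 and 0.09 m and y of short1_center in the frame of left_tray between -0.065 and 0.065 m and z of short1_center in the frame of left_tray between -0.005 and 0.06 m and x of short2_center in the frame of left_tray between -0.09 and 0.09 m and y of short2_center in the frame of left_tray between -0.065 and 0.065 m and z of short2_center in the frame of left_tray between -0.005 and 0.06 m and value of joint lever between -0.04 and 0.04 rad and value of joint shuttle between -0.012 and 0.012 m); the robot touches nothing.
It fails at once if the milling cutter is shoved more than 40 mm (distance of cutter_center from where it was at the start of the episode above 0.04 m).
It fails at once if the oil bottle is shoved more than 40 mm (distance of oil_bottle_center from where it was at the start of the episode above 0.04 m).
It fails at once if the spanner is shoved more than 40 mm (distance of spanner_grip from where it was at the start of the episode above 0.04 m).
It fails at once if a blank is put or pushed into a guard by hand instead of by the shuttle (((contact force between the fingers and long1 above 1 N and x of long1_center in the frame of feeder between -0.09 and 0.09 m and y of long1_center in the frame of feeder between -0.2 and -0.078 m and z of long1_center in the frame of feeder between 0 and 0.12 m) or (contact force between the fingers and long1 above 1 N and x of long1_center in the frame of feeder between -0.09 and 0.09 m and y of long1_center in the frame of feeder between 0.078 and 0.2 m and z of long1_center in the frame of feeder between 0 and 0.12 m)) or ((contact force between the fingers and long2 above 1 N and x of long2_center in the frame of feeder between -0.09 and 0.09 m and y of long2_center in the frame of feeder between -0.2 and -0.078 m and z of long2_center in the frame of feeder between 0 and 0.12 m) or (contact force between the fingers and long2 above 1 N and x of long2_center in the frame of feeder between -0.09 and 0.09 m and y of long2_center in the frame of feeder between 0.078 and 0.2 m and z of long2_center in the frame of feeder between 0 and 0.12 m)) or ((contact force between the fingers and short1 above 1 N and x of short1_center in the frame of feeder between -0.09 and 0.09 m and y of short1_center in the frame of feeder between -0.2 and -0.078 m and z of short1_center in the frame of feeder between 0 and 0.12 m) or (contact force between the fingers and short1 above 1 N and x of short1_center in the frame of feeder between -0.09 and 0.09 m and y of short1_center in the frame of feeder between 0.078 and 0.2 m and z of short1_center in the frame of feeder between 0 and 0.12 m)) or ((contact force between the fingers and short2 above 1 N and x of short2_center in the frame of feeder between -0.09 and 0.09 m and y of short2_center in the frame of feeder between -0.2 and -0.078 m and z of short2_center in the frame of feeder between 0 and 0.12 m) or (contact force between the fingers and short2 above 1 N and x of short2_center in the frame of feeder between -0.09 and 0.09 m and y of short2_center in the frame of feeder between 0.078 and 0.2 m and z of short2_center in the frame of feeder between 0 and 0.12 m))).
Of long1, long2, short1, short2 only 3 to 4 are there at a start; the rules pass over those that are not, and their reading is None.
At some moment in a run one of long1, long2, short1, short2 may be knocked a few centimetres aside while the robot is not near it.
Once in a run the grip may slacken for a moment while it holds something.
It also fails if it takes over 210 s, if anything falls off the work surface, if the arm or the gripper's body presses on something with over 40 N, if the wrist force passes 120 N, or if a joint passes its speed limit or range.

## Robot

A 6-joint arm with a two-finger parallel gripper is mounted at the origin on the work surface. World frame = base frame: x ahead of the robot, y to its left, z up, the work surface at z = 0. Lengths are in mm, angles in degrees, forces in N, time in s.
With the tool pointing down it reaches from about 350 to 850 mm from the base axis. Payload 8.1 kg.
Tool frame: the origin (TCP) lies on the centre line of the jaws, within the pads' length; the fingertips stand 19 mm ahead of it and the grasp point (between the pads) is the TCP; z points along the fingers, y is the line along which they close (so a half turn about z gives the same grasp; the last joint's range is limited). The gripper opens to 85 mm and grips with 20 to 120 N. Pads are 22 mm wide; open, the fingers measure 114 mm over their backs; the gripper's body (76 mm by 85 mm) begins 54 mm behind the grasp point. The pads swing forward as they close: fully open they stand 13 mm farther back than shut.
Start: joints at [-69.637, 7.471, 85.268, -0, 87.261, -4.893], TCP at [256.018, -542.642, 226.192] pointing down, gripper open.
Joint ranges: [-169.43, 169.43], [-51.17, 129.36], [1.28, 143.12], [-76.62, 256.62], [0, 156.53], [-152.29, 152.29]. Speed limits (degrees/s): [136.94, 136.94, 159.86, 180, 180, 180].

## Interface

Orientations are given as [roll, pitch, yaw] about the fixed x, y, z axes, in that order (R = Rz(yaw) Ry(pitch) Rx(roll)).
In Python, from bench import r gives the robot as it stands. The module is installed in compiled form; this text tells all that it offers.
- The arm moves only by the tool servo_tool, never from a script. Its arguments are lists of equal length, an entry for each row: "fingers": the finger opening in m, from 0 to 0.0854; "linear": the shift along the tool's x, y, z in m, a list of three; "rotation": the turn, a rotation vector about the tool's x, y, z in degrees, a list of three. A call has 1 to 10 rows; each row is the pose to reach, as a shift and turn from the pose commanded when the call began, along the tool's axes at that moment; what a row does not reach only later rows make up. A row lasts 1/10 s, in which the tool goes at most 50 mm and 8.59 degrees, less where a joint would pass 70% of its speed; a pose out of reach is approached as far as the arm can. A call with a gripper value outside its range is refused whole. The fingers move at their own pace and stop on an object; "force" is the grip in N (left out, the last holds). Time passes only in rows, so rows that repeat a pose let the fingers close. It gives the time, the measured TCP pose, the force, the opening and the grip force at its end, in the units of the state.
- r.sense(): the state, without advancing time (a new reading comes with each control period).
- r.snapshot(name): name is "scene" or "side" or "wrist"; returns a dict with "frame" (420x560x3 uint8, red, green, blue), "fx", "fy", "cx", "cy" (pixels), "camera_from_world" (4x4, takes a point from world to camera coordinates). Camera axes: x right, y up, looking along -z (the intrinsics and any distortion apply to the point x, -y, -z); pixel columns grow to the right and rows downward; lengths in mm; the calibration is good to about 2 mm. A picture is of the moment at which its call begins. There is no depth.
- r.hand_in(): hands the job in; it is judged then, once.
The state is a dict: "time": time; "joint_pos": joint angles; "qd": joint speeds; "joint_efforts": joint torques, N m; "tool_pos": TCP position; "tcp_rot": TCP orientation; "ft_force": force on the tool from outside, world axes, zero at the start; "wrist_torque": the same for the moment, N m; "finger_gap": finger opening in mm; "grip_force": force on a finger pad.
Only numpy, scipy, OpenCV 4.12 (cv2) and the standard library are available. Lean on these libraries where they do the work, as an engineer would, in place of code of your own. Each camera call takes 0.05 s, during which the arm holds its last target. There are 200 camera calls.

## Working session

There is one attempt and no reset: what is moved stays moved. The work goes in short steps, Python scripts to look and compute and a tool call to move; the robot and the scene stay as the last step left them, time stands still between calls to the robot, and variables do not carry over. Pictures are saved under pics/ and viewed, at most 14 in all, crops included, and the job is handed in when it is done.

Besides the shell and the picture viewer there is one more tool, called after "Emit:" by a JSON object that holds its "fn" and its "kwargs", one argument or row to a line. servo_tool: Moves the arm, as the interface text tells. Its arguments: {"type":"object","properties":{"fingers":{"type":"array","items":{"type":"number"}},"linear":{"type":"array","items":{"type":"array","items":{"type":"number"}}},"rotation":{"type":"array","items":{"type":"array","items":{"type":"number"}}},"force":{"type":"number"}},"required":["fingers","linear","rotation"]}

```bash
mkdir -p pics
cat > h.py <<'E'
import numpy as np, cv2
from bench import r
def snap(n,f):
    s=r.snapshot(n); cv2.imwrite('pics/'+f+'.png',s['frame'][:,:,::-1]); np.savez(f+'.npz',**{k:v for k,v in s.items()}); return s
def ray(s,u,v):
    M=np.array(s['camera_from_world']); R=M[:3,:3]; c=-R.T@M[:3,3]
    d=R.T@np.array([(u-s['cx'])/s['fx'],-(v-s['cy'])/s['fy'],-1]); return c,d
def onz(s,u,v,z):
    c,d=ray(s,u,v); return c+d*(z-c[2])/d[2]
def proj(s,p):
    M=np.array(s['camera_from_world']); q=M[:3,:3]@np.array(p)+M[:3,3]
    return np.array([s['cx']+s['fx']*q[0]/-q[2], s['cy']-s['fy']*q[1]/-q[2]])
E
python3 - <<'E'
from h import *
print(r.sense())
for n in ['scene','side']:
    s=snap(n,n+'0'); print(n,s.keys(),s['fx'],s['cx'],s['cy']); M=np.array(s['camera_from_world']);print((-M[:3,:3].T@M[:3,3]).round())
E
```

```text
{'time': 0.0, 'joint_pos': array([-6.96382539e+01,  7.51666115e+00,  8.53296440e+01, -8.02058168e-04,
        8.72616359e+01, -4.89263074e+00]), 'qd': array([-0.04513528,  0.08575751, -0.05546898, -0.01015167,  0.0549059 ,
        0.08068149]), 'joint_efforts': array([-8.33930935e-04, -5.69396925e+01, -5.00557995e+01, -4.01201760e-04,
        1.45875185e-02,  2.65619974e-06]), 'tool_pos': array([ 255.80507867, -542.1129786 ,  225.12475899]), 'tcp_rot': array([-1.79892384e+02, -8.40800180e-03,  2.52544081e+01]), 'ft_force': array([-0.00886108,  0.0664655 , -0.22832927]), 'wrist_torque': array([ 0.01101229, -0.02287464,  0.03060095]), 'grip_force': 0.0, 'finger_gap': 85.48556506036448}
scene dict_keys(['frame', 'fx', 'fy', 'cx', 'cy', 'camera_from_world']) 402.360511711198 283.8483383180181 212.37011362006268
[1282. -165.  742.]
side dict_keys(['frame', 'fx', 'fy', 'cx', 'cy', 'camera_from_world']) 425.82196541272725 282.02118124120966 215.82395474495326
[-136.  624.  857.]
```

View pics/scene0.png

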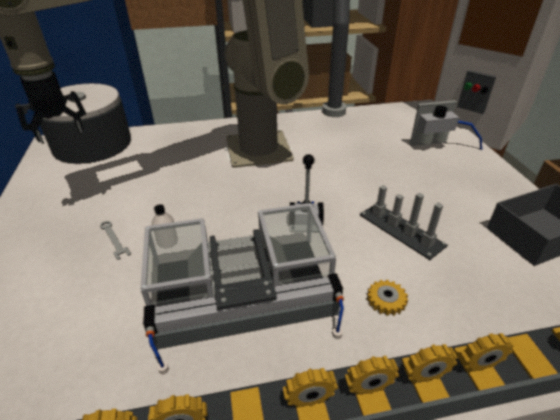

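View pics/side0.png

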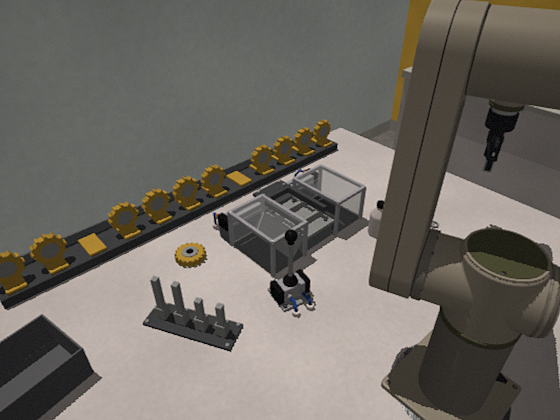

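The scene view shows four blanks in the rack at (380–440, 190–245): two short nearest the robot, two long farther away. The feeder is centred near (240, 260) and the lever ball at (308, 160). The side view shows the same. I'll enlarge both for measuring.

Run:
```python
import cv2
a=cv2.imread('pics/scene0.png')[145:345,125:345]; b=cv2.imread('pics/scene0.png')[170:260,350:460]
c=cv2.imread('pics/side0.png')[150:360,130:380]
cv2.imwrite('pics/c1.png',cv2.resize(a,(660,600),interpolation=cv2.INTER_CUBIC))
cv2.imwrite('pics/c2.png',cv2.resize(b,(660,540),interpolation=cv2.INTER_CUBIC))
cv2.imwrite('pics/c3.png',cv2.resize(c,(700,588),interpolation=cv2.INTER_CUBIC))
```

```text
(no output)
```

View pics/c1.png

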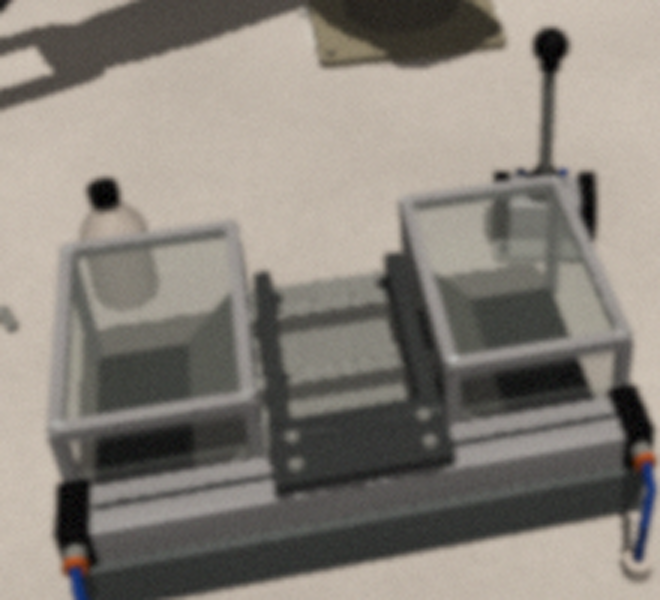

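View pics/c2.png

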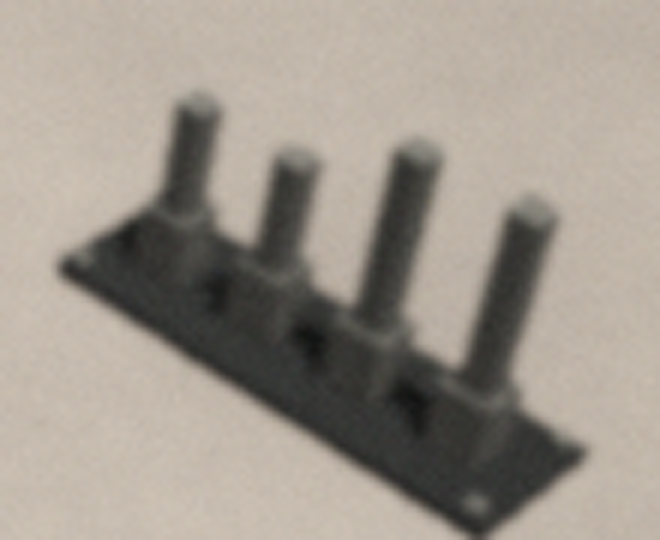

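View pics/c3.png

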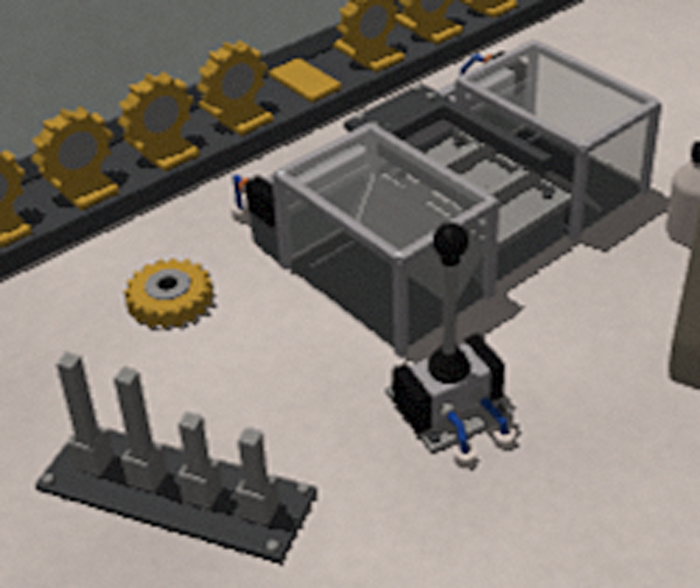

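Crops: guard top corners, the ball (c1 551,47; c3 451,244) and blank tops are all clearly seen. Next I compute positions.

```bash
cat > m.py <<'E'
from h import *
S=dict(np.load('scene0.npz')); T=dict(np.load('side0.npz'))
c1=lambda u,v:(125+(u+.5)/3-.5,145+(v+.5)/3-.5); c2=lambda u,v:(350+(u+.5)/6-.5,170+(v+.5)/6-.5); c3=lambda u,v:(130+(u+.5)/2.8-.5,150+(v+.5)/2.8-.5)
P=[(66,245),(237,228),(250,398),(57,428),(405,202),(557,183),(628,335),(452,360)]
F=np.array([(-95,-200),(-95,-66),(95,-66),(95,-200),(-95,66),(-95,200),(95,200),(95,66)],float)
W=np.array([onz(S,*c1(*p),128)[:2] for p in P])
def fit(F,W):
    f0,w0=F.mean(0),W.mean(0); a,b=F-f0,W-w0
    t=np.arctan2((a[:,0]*b[:,1]-a[:,1]*b[:,0]).sum(),(a*b).sum()); R=np.array([[np.cos(t),-np.sin(t)],[np.sin(t),np.cos(t)]])
    o=w0-R@f0; return o,np.degrees(t),(F@R.T+o-W)
o,t,e=fit(F,W); print('feeder',o.round(1),t.round(2)); print(e.round(1).tolist())
def tri(p,q):
    (a,d),(b,f)=ray(S,*p),ray(T,*q); k=np.linalg.lstsq(np.c_[d,-f],b-a,rcond=None)[0]; x,y=a+d*k[0],b+f*k[1]; return ((x+y)/2).round(1),np.linalg.norm(x-y).round(1)
print('ball',tri(c1(551,47),c3(451,244)))
A=[(200,102),(298,157),(418,153),(532,212)];B=[(252,436),(192,420),(128,376),(70,360)]
for a,b,z in zip(A,B,[104,104,139,139]): print(tri(c2(*a),c3(*b)),onz(S,*c2(*a),z).round(1),onz(T,*c3(*b),z).round(1))
W=np.array([onz(S,*c2(*p),8)[:2] for p in [(62,265),(478,537),(587,453)]]+[onz(T,*c3(*p),8)[:2] for p in [(38,488),(72,430),(316,490),(282,562)]])
print('rack corners',W.round(1).tolist())
o,t,e=fit(np.array([(-120,40),(120,40),(120,-40)])*[1,-1],W[:3]);print('rackS',o,t,e.round(1).tolist())
E
python3 m.py
```

```text
feeder [ 617.3 -138.8] 0.62
[[1.3, -1.7], [-6.8, 1.1], [1.6, 3.4], [2.7, -4.5], [-3.3, -1.8], [-5.9, 5.6], [3.6, 2.3], [6.8, -4.5]]
ball (array([433.8,  69.8, 201.5]), np.float64(1.3))
(array([452. , 278.8, 101.9]), np.float64(2.5)) [455.4 278.4 104. ] [449.8 278.6 104. ]
(array([500.5, 305.1, 101.7]), np.float64(2.2)) [503.7 304.4 104. ] [498.  305.2 104. ]
(array([549.3, 331.1, 135.3]), np.float64(1.9)) [554.1 328.9 139. ] [545.2 331.8 139. ]
(array([597.6, 357.4, 136.3]), np.float64(1.3)) [600.7 355.7 139. ] [594.5 357.8 139. ]
rack corners [[444.6, 227.9], [652.9, 336.8], [615.5, 407.8], [604.3, 410.0], [644.4, 353.8], [435.0, 229.9], [395.4, 297.6]]
rackS [529.40129084 317.30829313] 27.824565661186035 [[-2.6, -2.0], [1.3, 1.1], [1.3, 0.9]]
```

```bash
cat >> h.py <<'E'
from scipy.spatial.transform import Rotation as Ro
def go(p,yaw,a,frm=None):
    """shift/turn from the present pose (or frm=(pos,yaw,a)) to p, tool x heading yaw, tilted a deg forward of down"""
    f=lambda y,a: Ro.from_euler('z',y,degrees=True)*Ro.from_euler('x',180,degrees=True)*Ro.from_euler('y',a,degrees=True)
    if frm is None:
        s=r.sense(); p0=s['tool_pos']; R0=Ro.from_euler('xyz',s['tcp_rot'],degrees=True)
    else: p0,R0=np.array(frm[0]),f(*frm[1:])
    print('lin',(R0.inv().apply(np.array(p)-p0)/1000).round(3).tolist(),'rot',(R0.inv()*f(yaw,a)).as_rotvec(degrees=True).round(1).tolist())
E
cat >> m.py <<'E'
print('---')
Q=[(404,258),(275,178),(375,128),(495,207),(583,150),(660,104),(533,45)]
FQ=np.array([(-95,200),(95,200),(95,66),(-95,66),(-95,-66),(-95,-200),(95,-200)],float)
W2=np.array([onz(T,*c3(*p),128)[:2] for p in Q]); o,t,e=fit(FQ,W2); print('feeder side',o.round(1),t.round(2),e.round(1).tolist())
print('bar ends',[onz(S,*c1(*p),104).round(1).tolist() for p in [(262,275),(396,257)]])
go([600,358,300],28,-30)
E
python3 m.py | sed '1,/---/d'
```

```text
feeder side [ 607.5 -135.7] 1.21 [[-4.3, 8.4], [0.3, -0.2], [3.1, 1.9], [1.4, -6.2], [-2.1, 1.5], [-0.4, -0.4], [2.0, -5.0]]
bar ends [[562.2, -192.2, 104.0], [562.7, -86.3, 104.0]]
lin [0.695, -0.667, -0.074] rot [-0.8, -30.0, -2.7]
```

Emit:
{"fn": "servo_tool", "kwargs": {
  "fingers": [0.06,0.06,0.06,0.06,0.06,0.06,0.06,0.06,0.06,0.06],
  "linear": [
    [0,0,-0.03],
    [0.035,-0.033,-0.07],
    [0.07,-0.067,-0.074],
    [0.105,-0.1,-0.074],
    [0.14,-0.133,-0.074],
    [0.175,-0.167,-0.074],
    [0.21,-0.2,-0.074],
    [0.245,-0.233,-0.074],
    [0.28,-0.267,-0.074],
    [0.315,-0.3,-0.074]
  ],
  "rotation": [
    [0,0,0],
    [0,0,0],
    [0,0,0],
    [0,0,0],
    [0,0,0],
    [0,0,0],
    [0,0,0],
    [0,0,0],
    [0,0,0],
    [0,0,0]
  ],
  "force": 80
}}

```text
time: 1.1
tool_pos: [413.0, -134.8, 300.0]
tcp_rot: [-180.0, -0.0, 25.2]
ft_force: [1.9, -0.2, 0.1]
finger_gap: 59.5
grip_force: 0.0
```

Emit:
{"fn": "servo_tool", "kwargs": {
  "fingers": [0.06,0.06,0.06,0.06,0.06,0.06,0.06,0.06,0.06,0.06],
  "linear": [
    [0.038,-0.033,0],
    [0.076,-0.067,0],
    [0.114,-0.1,0],
    [0.152,-0.133,0],
    [0.19,-0.167,0],
    [0.228,-0.2,0],
    [0.266,-0.233,0],
    [0.304,-0.267,0],
    [0.342,-0.3,0],
    [0.38,-0.333,0]
  ],
  "rotation": [
    [0,-3,0],
    [0,-6,0],
    [0,-9,0],
    [0,-12,0],
    [0,-15,0],
    [0,-18,0],
    [0,-21,0],
    [0,-24,0],
    [0,-27,-1],
    [0,-30,-3]
  ]
}}

```text
time: 2.1
tool_pos: [599.6, 285.1, 301.4]
tcp_rot: [-179.4, 28.1, 27.3]
ft_force: [1.8, 0.1, -0.2]
finger_gap: 60.2
grip_force: 0.0
```

Run:
```python
from h import *
s=r.sense(); print({k:np.round(s[k],1) for k in ['time','joint_pos','tool_pos','tcp_rot','finger_gap']})
go([598,357.5,105],28,-30)
w=snap('wrist','w1'); print(proj(w,[598,357.5,139]),proj(w,[549.5,331,139]))
```

```text
{'time': np.float64(2.1), 'joint_pos': array([ 22.1,  50.5,  25.5,  -2.6, 132. ,  83.6]), 'tool_pos': array([599.6, 285.1, 301.4]), 'tcp_rot': array([-179.4,   28.1,   27.3]), 'finger_gap': np.float64(60.2)}
lin [0.12, -0.064, 0.159] rot [-0.9, -1.9, -0.6]
[186.75104837  56.04329934] [200.74223706 124.73248488]
```

View pics/w1.png

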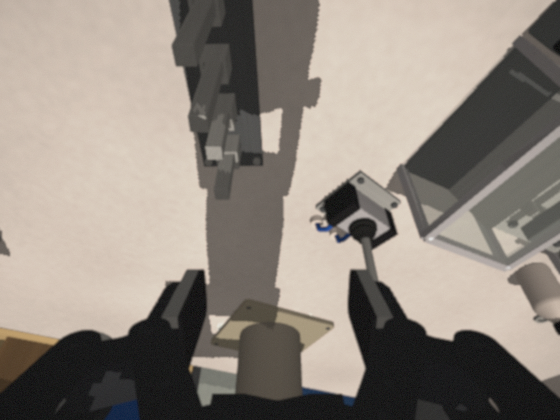

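Wrist view: the two long blanks' tops appear at about (190,50) and (200,115), close to where I projected them. Proceeding.

Run:
```python
from h import *
go([598,357.5,200],28,-30)
go([598,357.5,105],28,-30,([598,357.5,200],28,-30))
```

```text
lin [0.072, -0.062, 0.071] rot [-0.9, -1.5, -0.4]
lin [0.048, -0.0, 0.082] rot [0.0, 0.0, 0.0]
```

Emit:
{"fn": "servo_tool", "kwargs": {
  "fingers": [0.06,0.06,0.06,0.06,0.06,0.06],
  "linear": [
    [0.02,-0.018,0.02],
    [0.04,-0.036,0.04],
    [0.06,-0.05,0.06],
    [0.072,-0.062,0.071],
    [0.072,-0.062,0.071],
    [0.072,-0.062,0.071]
  ],
  "rotation": [
    [-1,-1.5,0],
    [-1,-1.5,0],
    [-1,-1.5,0],
    [-1,-1.5,0],
    [-1,-1.5,0],
    [-1,-1.5,0]
  ]
}}

```text
time: 2.75
tool_pos: [598.6, 351.9, 207.4]
tcp_rot: [179.5, 29.4, 27.1]
ft_force: [0.1, -0.9, 0.9]
finger_gap: 60.0
grip_force: 0.0
```

Run:
```python
from h import *
s=r.sense(); print({k:np.round(s[k],1) for k in ['joint_pos','tool_pos','tcp_rot']})
go([598,357.5,105],28,-30)
```

```text
{'joint_pos': array([ 26.6,  59.6,  21.6,  -1. , 128.3,  88.9]), 'tool_pos': array([598.6, 351.9, 207.4]), 'tcp_rot': array([179.5,  29.4,  27.1])}
lin [0.052, -0.006, 0.088] rot [0.1, -0.6, -0.7]
```

Emit:
{"fn": "servo_tool", "kwargs": {
  "fingers": [0.06,0.06,0.06,0.06,0.06,0.06,0.0,0.0,0.0,0.0],
  "linear": [
    [0.012,-0.006,0.02],
    [0.024,-0.006,0.04],
    [0.035,-0.006,0.06],
    [0.045,-0.006,0.078],
    [0.052,-0.006,0.088],
    [0.052,-0.006,0.088],
    [0.052,-0.006,0.088],
    [0.052,-0.006,0.088],
    [0.052,-0.006,0.088],
    [0.052,-0.006,0.088]
  ],
  "rotation": [
    [0,-0.6,0],
    [0,-0.6,0],
    [0,-0.6,0],
    [0,-0.6,0],
    [0,-0.6,0],
    [0,-0.6,0],
    [0,-0.6,0],
    [0,-0.6,0],
    [0,-0.6,0],
    [0,-0.6,0]
  ]
}}

```text
time: 3.75
tool_pos: [599.0, 358.4, 107.4]
tcp_rot: [179.5, 29.8, 27.1]
ft_force: [0.8, 0.8, 5.8]
finger_gap: 13.5
grip_force: 78.8
```

Run:
```python
from h import *
s=r.sense(); print({k:np.round(s[k],1) for k in ['joint_pos','tool_pos','tcp_rot','finger_gap','grip_force']})
p=s['tool_pos']
go(p+[0,0,125],28,-30)
F=np.array([613,-138.5]); 
go([582-40,-139,260],1,60,(p+[0,0,125],28,-30))
```

```text
{'joint_pos': array([ 27. ,  62.3,  27.7,  -0.7, 119.8,  89.5]), 'tool_pos': array([599. , 358.4, 107.4]), 'tcp_rot': array([179.5,  29.8,  27.1]), 'finger_gap': np.float64(13.5), 'grip_force': np.float64(78.8)}
lin [-0.062, 0.001, -0.108] rot [0.1, -0.2, -0.7]
lin [-0.26, 0.412, 0.118] rot [-7.7, 88.2, 28.9]
```

Emit:
{"fn": "servo_tool", "kwargs": {
  "fingers": [0,0,0,0,0,0,0],
  "linear": [
    [-0.01,0,-0.017],
    [-0.02,0,-0.035],
    [-0.03,0,-0.052],
    [-0.042,0,-0.073],
    [-0.055,0,-0.095],
    [-0.062,0,-0.108],
    [-0.062,0,-0.108]
  ],
  "rotation": [
    [0,0,0],
    [0,0,0],
    [0,0,0],
    [0,0,0],
    [0,0,0],
    [0,0,0],
    [0,0,0]
  ]
}}

```text
time: 4.45
tool_pos: [599.1, 359.4, 234.5]
tcp_rot: [179.5, 29.6, 27.1]
ft_force: [0.0, -0.1, -1.6]
finger_gap: 13.9
grip_force: 78.5
```

Run:
```python
from h import *
s=r.sense(); print({k:np.round(s[k],1) for k in ['joint_pos','tool_pos','tcp_rot','finger_gap','grip_force','ft_force']})
go([460,120,310],15,15)
go([520,-139,250],1,60,([460,120,310],15,15))
```

```text
{'joint_pos': array([ 27. ,  62.2,  14.6,  -0.7, 132.7,  89.4]), 'tool_pos': array([599.1, 359.4, 234.5]), 'tcp_rot': array([179.5,  29.6,  27.1]), 'finger_gap': np.float64(13.9), 'grip_force': np.float64(78.5), 'ft_force': array([ 0. , -0.1, -1.6])}
lin [-0.24, 0.149, 0.051] rot [2.1, 44.3, 12.5]
lin [-0.024, 0.266, 0.056] rot [-8.7, 44.8, 11.4]
```

Run:
```python
from h import *
go([480,120,350],15,10)
go([520,-139,250],1,60,([480,120,350],15,10))
```

```text
lin [-0.244, 0.159, 0.007] rot [2.6, 39.4, 12.4]
lin [-0.045, 0.261, 0.094] rot [-8.3, 49.7, 11.8]
```

Emit:
{"fn": "servo_tool", "kwargs": {
  "fingers": [0,0,0,0,0,0,0,0,0,0],
  "linear": [
    [-0.03,0.018,-0.02],
    [-0.06,0.037,-0.03],
    [-0.09,0.057,-0.03],
    [-0.12,0.077,-0.02],
    [-0.15,0.097,-0.01],
    [-0.18,0.117,0],
    [-0.21,0.137,0.005],
    [-0.244,0.159,0.007],
    [-0.244,0.159,0.007],
    [-0.244,0.159,0.007]
  ],
  "rotation": [
    [0,5,1.5],
    [0,10,3],
    [1,15,5],
    [1,20,6],
    [1,25,8],
    [2,30,9],
    [2,35,11],
    [2.6,39.4,12.4],
    [2.6,39.4,12.4],
    [2.6,39.4,12.4]
  ]
}}

```text
time: 5.45
tool_pos: [478.0, 116.5, 348.7]
tcp_rot: [179.8, -9.9, 14.8]
ft_force: [0.8, 0.3, -1.3]
finger_gap: 13.5
grip_force: 78.6
```

Emit:
{"fn": "servo_tool", "kwargs": {
  "fingers": [0,0,0,0,0,0,0,0,0,0],
  "linear": [
    [-0.005,0.03,0],
    [-0.01,0.06,0],
    [-0.015,0.09,0.01],
    [-0.02,0.125,0.02],
    [-0.025,0.16,0.035],
    [-0.03,0.195,0.05],
    [-0.036,0.22,0.067],
    [-0.04,0.245,0.08],
    [-0.045,0.261,0.094],
    [-0.045,0.261,0.094]
  ],
  "rotation": [
    [-1,6,1.5],
    [-2,12,3],
    [-3,18,4.5],
    [-4,24,6],
    [-5,30,7],
    [-6,36,8.5],
    [-7,42,10],
    [-8,47,11],
    [-8.3,49.7,11.8],
    [-8.3,49.7,11.8]
  ]
}}

```text
time: 6.45
tool_pos: [531.2, -150.8, 273.0]
tcp_rot: [-179.7, -58.0, 1.0]
ft_force: [-0.5, -0.9, -2.1]
finger_gap: 13.5
grip_force: 78.5
```

Run:
```python
from h import *
s=r.sense(); print({k:np.round(s[k],1) for k in ['joint_pos','tool_pos','tcp_rot','finger_gap','grip_force','ft_force']})
go([582,-139,160],1,60)
go([582,-139,92],1,60,([582,-139,160],1,60))
snap('scene','s1');
```

```text
{'joint_pos': array([-46.9, -51. , 143.1,  51.2,  54.3,  23.6]), 'tool_pos': array([ 531.2, -150.8,  273. ]), 'tcp_rot': array([-179.7,  -58. ,    1. ]), 'finger_gap': np.float64(13.5), 'grip_force': np.float64(78.5), 'ft_force': array([-0.5, -0.9, -2.1])}
lin [-0.069, -0.01, 0.103] rot [-0.2, 2.0, -0.0]
lin [-0.059, -0.0, 0.034] rot [0.0, 0.0, 0.0]
```

View pics/s1.png

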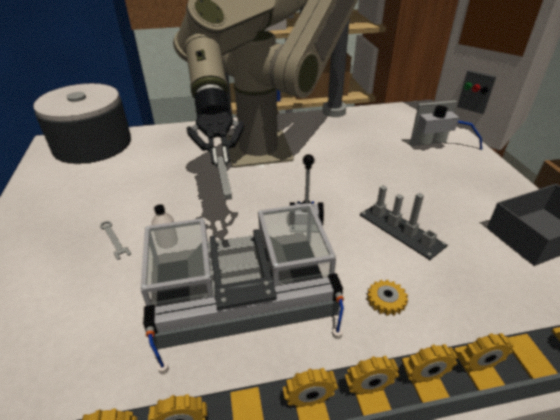

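The scene view shows the blank held over the near side of the feeder, at (222,170), with the third and fourth socket contents as expected. The arm is folded at its limits, so I'll move forward first and then down.

Run:
```python
from h import *
go([582,-139,215],1,60)
go([582,-139,150],1,60,([582,-139,215],1,60))
```

```text
lin [-0.021, -0.009, 0.074] rot [-0.3, 2.1, 0.0]
lin [-0.056, -0.0, 0.032] rot [0.0, 0.0, 0.0]
```

Emit:
{"fn": "servo_tool", "kwargs": {
  "fingers": [0,0,0,0,0,0,0,0],
  "linear": [
    [0.005,-0.002,0.02],
    [0.005,-0.004,0.035],
    [0,-0.006,0.05],
    [-0.01,-0.009,0.065],
    [-0.021,-0.009,0.074],
    [-0.021,-0.009,0.074],
    [-0.021,-0.009,0.074],
    [-0.021,-0.009,0.074]
  ],
  "rotation": [
    [0,0,0],
    [0,1,0],
    [0,1,0],
    [0,2,0],
    [0,2,0],
    [0,2,0],
    [0,2,0],
    [0,2,0]
  ]
}}

```text
time: 7.3
tool_pos: [583.6, -137.9, 217.5]
tcp_rot: [-179.9, -60.1, 1.4]
ft_force: [-0.7, -0.1, -1.9]
finger_gap: 13.7
grip_force: 78.5
```

Run:
```python
from h import *
s=r.sense(); print({k:np.round(s[k],1) for k in ['joint_pos','tool_pos','tcp_rot','finger_gap','grip_force','ft_force']})
go([582,-139,130],1,60)
```

```text
{'joint_pos': array([-38.9, -36. , 142.3,  62.4,  39.3,  11.1]), 'tool_pos': array([ 583.6, -137.9,  217.5]), 'tcp_rot': array([-179.9,  -60.1,    1.4]), 'finger_gap': np.float64(13.7), 'grip_force': np.float64(78.5), 'ft_force': array([-0.7, -0.1, -1.9])}
lin [-0.077, 0.001, 0.042] rot [-0.4, -0.1, 0.2]
```

Emit:
{"fn": "servo_tool", "kwargs": {
  "fingers": [0,0,0,0,0,0,0],
  "linear": [
    [-0.013,0,0.007],
    [-0.026,0,0.014],
    [-0.04,0.001,0.022],
    [-0.055,0.001,0.03],
    [-0.07,0.001,0.038],
    [-0.077,0.001,0.042],
    [-0.077,0.001,0.042]
  ],
  "rotation": [
    [0,0,0],
    [0,0,0],
    [0,0,0],
    [0,0,0],
    [0,0,0],
    [0,0,0],
    [0,0,0]
  ]
}}

```text
time: 8.0
tool_pos: [587.4, -142.8, 128.0]
tcp_rot: [-179.5, -59.8, 1.2]
ft_force: [-0.3, -0.4, -3.0]
finger_gap: 13.5
grip_force: 78.5
```

Run:
```python
from h import *
s=r.sense(); print({k:np.round(s[k],1) for k in ['joint_pos','tool_pos','tcp_rot','finger_gap','grip_force','ft_force']})
go([582,-139,92],1,60)
a=snap('scene','s2')['frame'][190:320,140:340,::-1]; b=snap('side','d2')['frame'][190:270,200:380,::-1]
cv2.imwrite('pics/c4.png',np.vstack([cv2.resize(a,(540,351)),cv2.resize(b,(540,240))]))
```

```text
{'joint_pos': array([-39.2, -20.5, 143.1,  82.7,  34.8, -14.4]), 'tool_pos': array([ 587.4, -142.8,  128. ]), 'tcp_rot': array([-179.5,  -59.8,    1.2]), 'finger_gap': np.float64(13.5), 'grip_force': np.float64(78.5), 'ft_force': array([-0.3, -0.4, -3. ])}
lin [-0.034, -0.004, 0.014] rot [-0.6, 0.2, 0.1]
```

View pics/c4.png

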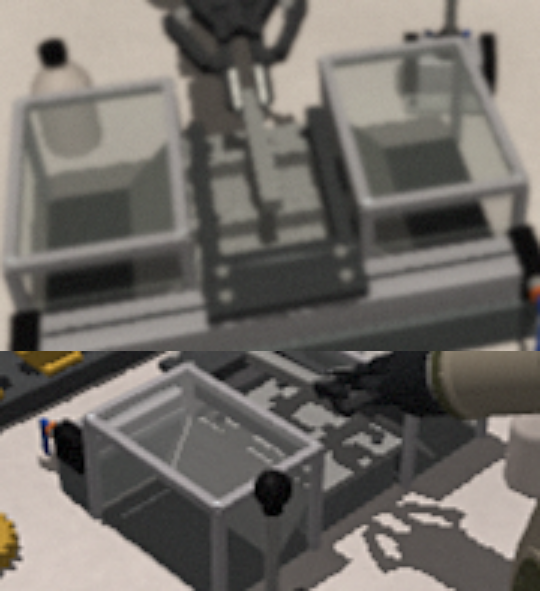

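The picture shows the bar between the crossbars, roughly centred over both rails. Joint 3 is at its limit, so I'll place it about 1 cm further forward, which is within tolerance.

Run:
```python
from h import *
go([592,-140,90],1,60)
```

```text
lin [-0.033, -0.003, 0.023] rot [-0.6, 0.1, 0.2]
```

Emit:
{"fn": "servo_tool", "kwargs": {
  "fingers": [0,0,0,0,0,0,0],
  "linear": [
    [-0.003,-0.001,0.006],
    [-0.008,-0.002,0.012],
    [-0.016,-0.003,0.018],
    [-0.025,-0.003,0.022],
    [-0.033,-0.003,0.023],
    [-0.033,-0.003,0.023],
    [-0.033,-0.003,0.023]
  ],
  "rotation": [
    [-0.5,0,0],
    [-0.5,0,0],
    [-0.5,0,0],
    [-0.5,0,0],
    [-0.5,0,0],
    [-0.5,0,0],
    [-0.5,0,0]
  ]
}}

```text
time: 8.8
tool_pos: [592.3, -140.4, 91.3]
tcp_rot: [179.7, -60.0, 1.4]
ft_force: [0.0, 0.3, 2.7]
finger_gap: 14.0
grip_force: 78.7
```

Run:
```python
from h import *
s=r.sense(); print({k:np.round(s[k],1) for k in ['joint_pos','tool_pos','tcp_rot','finger_gap','grip_force','ft_force']})
go([592,-140,88],1,60)
```

```text
{'joint_pos': array([-37.9, -12.6, 142.5,  95.2,  33.2, -28.3]), 'tool_pos': array([ 592.3, -140.4,   91.3]), 'tcp_rot': array([179.7, -60. ,   1.4]), 'finger_gap': np.float64(14.0), 'grip_force': np.float64(78.7), 'ft_force': array([0. , 0.3, 2.7])}
lin [-0.003, -0.0, 0.001] rot [-0.1, -0.0, 0.2]
```

Emit:
{"fn": "servo_tool", "kwargs": {
  "fingers": [0.014,0.02,0.03,0.04,0.04,0.04,0.04],
  "linear": [
    [-0.001,0,0],
    [-0.001,0,0],
    [-0.001,0,0],
    [-0.001,0,0],
    [-0.001,0,0],
    [-0.001,0,0],
    [-0.001,0,0]
  ],
  "rotation": [
    [0,0,0],
    [0,0,0],
    [0,0,0],
    [0,0,0],
    [0,0,0],
    [0,0,0],
    [0,0,0]
  ]
}}

```text
time: 9.5
tool_pos: [590.3, -139.6, 87.5]
tcp_rot: [179.9, -59.8, 1.3]
ft_force: [0.4, -0.8, -0.0]
finger_gap: 40.1
grip_force: 0.0
```

Emit:
{"fn": "servo_tool", "kwargs": {
  "fingers": [0.04,0.04,0.04,0.04,0.05,0.05,0.05,0.05],
  "linear": [
    [0.01,0,-0.006],
    [0.022,0,-0.013],
    [0.036,0,-0.021],
    [0.05,0,-0.029],
    [0.065,0,-0.037],
    [0.08,0,-0.046],
    [0.095,0,-0.055],
    [0.11,0,-0.06]
  ],
  "rotation": [
    [0,0,0],
    [0,0,0],
    [0,0,0],
    [0,0,0],
    [0,-1,0],
    [0,-2,0],
    [0,-4,0],
    [0,-7,0]
  ]
}}

```text
time: 10.3
tool_pos: [592.9, -139.6, 212.9]
tcp_rot: [179.9, -52.7, 1.2]
ft_force: [0.1, -0.3, -1.5]
finger_gap: 49.8
grip_force: 0.0
```

Run:
```python
from h import *
s=r.sense(); print({k:np.round(s[k],1) for k in ['time','joint_pos','tool_pos','tcp_rot','finger_gap','grip_force','ft_force']})
go([460,-60,300],0,0)
go([434,70,270],0,0,([460,-60,300],0,0))
a=snap('scene','s3')['frame'][190:320,140:340,::-1]; b=snap('wrist','w3')['frame'][:,:,::-1]
cv2.imwrite('pics/c5.png',np.vstack([cv2.resize(a,(400,260)),cv2.resize(b,(400,300))]))
```

```text
{'time': np.float64(10.3), 'joint_pos': array([-34.8, -31.6, 135.8,  47.4,  39.3,  26.3]), 'tool_pos': array([ 592.9, -139.6,  212.9]), 'tcp_rot': array([179.9, -52.7,   1.2]), 'finger_gap': np.float64(49.8), 'grip_force': np.float64(0.0), 'ft_force': array([ 0.1, -0.3, -1.5])}
lin [-0.01, -0.082, -0.157] rot [-0.5, -52.7, 1.0]
lin [-0.026, -0.13, 0.03] rot [0.0, 0.0, 0.0]
```

View pics/c5.png

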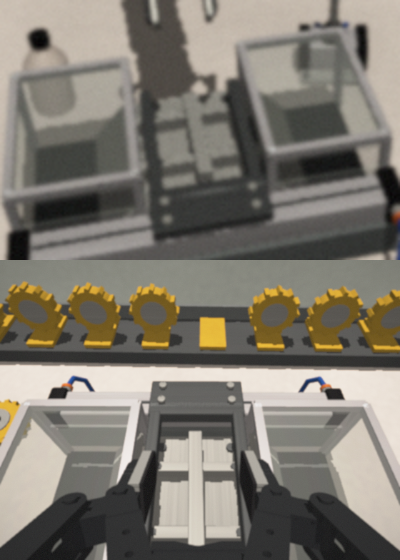

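The bar lies square across both rails between the crossbars. Next is the lever.

Emit:
{"fn": "servo_tool", "kwargs": {
  "fingers": [0.06,0.06,0.06,0.06,0.06,0.06,0.06,0.06,0.06],
  "linear": [
    [0,-0.01,-0.023],
    [0,-0.02,-0.046],
    [-0.002,-0.03,-0.068],
    [-0.004,-0.042,-0.09],
    [-0.006,-0.055,-0.112],
    [-0.008,-0.068,-0.135],
    [-0.01,-0.082,-0.157],
    [-0.01,-0.082,-0.157],
    [-0.01,-0.082,-0.157]
  ],
  "rotation": [
    [0,-7,0],
    [0,-14,0],
    [0,-21,0],
    [0,-28,0],
    [0,-36,0],
    [0,-44,1],
    [0,-52.7,1],
    [0,-52.7,1],
    [0,-52.7,1]
  ]
}}

```text
time: 11.3
tool_pos: [461.6, -59.1, 297.6]
tcp_rot: [-179.5, -0.2, 0.5]
ft_force: [0.0, 0.2, 0.2]
finger_gap: 59.9
grip_force: 0.0
```

Emit:
{"fn": "servo_tool", "kwargs": {
  "fingers": [0.06,0.06,0.06,0.06,0.06,0.06],
  "linear": [
    [-0.008,-0.04,0],
    [-0.016,-0.08,0],
    [-0.024,-0.115,0.015],
    [-0.026,-0.13,0.03],
    [-0.026,-0.13,0.03],
    [-0.026,-0.13,0.03]
  ],
  "rotation": [
    [0,0,0],
    [0,0,0],
    [0,0,0],
    [0,0,0],
    [0,0,0],
    [0,0,0]
  ]
}}

```text
time: 11.9
tool_pos: [433.8, 69.7, 269.7]
tcp_rot: [-179.6, -0.2, 0.4]
ft_force: [-0.5, 0.1, 0.2]
finger_gap: 60.0
grip_force: 0.0
```

Run:
```python
from h import *
s=r.sense(); print({k:np.round(s[k],1) for k in ['time','joint_pos','tool_pos','tcp_rot','finger_gap','ft_force']})
w=snap('wrist','w4'); print(proj(w,[434,70,205]))
f=w['frame']; m=(f.max(2)<45).astype(np.uint8); u,v=proj(w,[434,70,205]).astype(int)
n,l,st,c=cv2.connectedComponentsWithStats(cv2.morphologyEx(m,cv2.MORPH_OPEN,np.ones((7,7))))
for i in range(1,n):
    if st[i,4]>300: print(st[i],c[i].round(1), onz(w,*c[i],205).round(1))
go([434,70,190],0,0)
```

```text
{'time': np.float64(11.9), 'joint_pos': array([  2.1, -19.2, 105.7,   0.4,  93.4,  91.7]), 'tool_pos': array([433.8,  69.7, 269.7]), 'tcp_rot': array([-179.6,   -0.2,    0.4]), 'finger_gap': np.float64(60.0), 'ft_force': array([-0.5,  0.1,  0.2])}
[278.54543028 227.57006321]
[232 150  17  39 473] [240.3 169.1] [470.3  92.7 205. ]
[308 157  20  48 560] [317.7 181.1] [463.5  47.  205. ]
[262 158  35  30 708] [279.5 171.6] [469.   69.7 205. ]
[ 256  201   47   50 1835] [279.1 225.4] [435.4  69.7 205. ]
[    0   275   560   145 34947] [278.2 374.7] [323.4  69.4 205. ]
lin [-0.001, -0.0, 0.08] rot [-0.4, -0.2, 0.3]
```

View pics/w4.png

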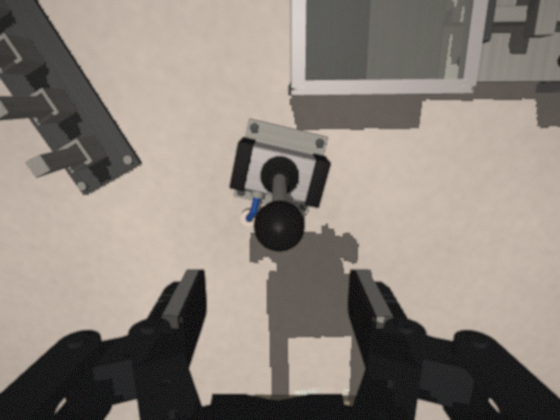

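The ball is confirmed at (435,70); the valve is yawed about −8°. I'll descend, straddle it and push right (+tool y).

Emit:
{"fn": "servo_tool", "kwargs": {
  "fingers": [0.06,0.06,0.06,0.06,0.06,0.06,0.06,0.06,0.06,0.06],
  "linear": [
    [0.001,0,0.03],
    [0.001,0,0.06],
    [0.001,0,0.08],
    [0.001,0,0.08],
    [0,0.012,0.08],
    [-0.002,0.025,0.08],
    [-0.004,0.038,0.08],
    [-0.006,0.05,0.08],
    [-0.008,0.062,0.08],
    [-0.009,0.07,0.08]
  ],
  "rotation": [
    [0,0,0],
    [0,0,0],
    [0,0,0],
    [0,0,0],
    [0,0,0],
    [0,0,0],
    [0,0,0],
    [0,0,0],
    [0,0,0],
    [0,0,0]
  ]
}}

```text
time: 12.95
tool_pos: [426.4, 0.2, 191.9]
tcp_rot: [-179.5, -0.3, 0.3]
ft_force: [-0.6, 8.9, -0.6]
finger_gap: 59.9
grip_force: 3.8
```

Emit:
{"fn": "servo_tool", "kwargs": {
  "fingers": [0.06,0.06,0.06],
  "linear": [
    [0,0.003,0],
    [0,0.006,0],
    [0,0.006,0]
  ],
  "rotation": [
    [0,0,0],
    [0,0,0],
    [0,0,0]
  ]
}}

```text
time: 13.25
tool_pos: [426.7, -5.3, 191.9]
tcp_rot: [-179.5, -0.3, 0.3]
ft_force: [-1.3, 7.6, 2.0]
finger_gap: 60.3
grip_force: 3.6
```

```bash
cat >> h.py <<'E'
def lev(f):
    a=snap('scene','x')['frame'][140:320,140:340,::-1]; b=snap('side','x')['frame'][190:330,200:400,::-1]
    cv2.imwrite('pics/'+f+'.png',np.vstack([cv2.resize(a,(400,360)),cv2.resize(b,(400,240))]))
def ball():
    """ball centre in the scene view: round dark blob -> world at y, z 203"""
    s=snap('side','x'); return s
E
python3 - <<'E'
from h import *
lev('c6')
E
```

```text
(no output)
```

View pics/c6.png

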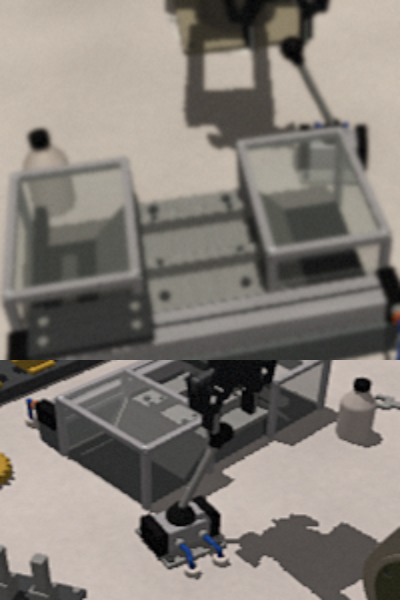

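The shuttle has gone fully right into the tray. I'll push a few mm more to be sure of the stop, and hold.

Emit:
{"fn": "servo_tool", "kwargs": {
  "fingers": [0.06,0.06,0.06,0.06],
  "linear": [
    [0,0.002,0],
    [0,0.004,0],
    [0,0.005,0],
    [0,0.005,0]
  ],
  "rotation": [
    [0,0,0],
    [0,0,0],
    [0,0,0],
    [0,0,0]
  ]
}}

```text
time: 13.75
tool_pos: [426.7, -6.6, 191.6]
tcp_rot: [-179.1, -0.3, 0.4]
ft_force: [-1.6, 25.9, 2.4]
finger_gap: 60.2
grip_force: 10.4
```

Emit:
{"fn": "servo_tool", "kwargs": {
  "fingers": [0.06,0.06,0.06,0.06,0.06,0.06,0.06,0.06,0.06,0.06],
  "linear": [
    [0,-0.001,0],
    [0,-0.001,0],
    [0,-0.001,0],
    [0,-0.001,0],
    [0,-0.001,0],
    [0,-0.001,0],
    [0,-0.001,0],
    [0,-0.001,0],
    [0,-0.001,0],
    [0,-0.001,0]
  ],
  "rotation": [
    [0,0,0],
    [0,0,0],
    [0,0,0],
    [0,0,0],
    [0,0,0],
    [0,0,0],
    [0,0,0],
    [0,0,0],
    [0,0,0],
    [0,0,0]
  ]
}}

```text
time: 14.75
tool_pos: [426.7, -6.4, 191.7]
tcp_rot: [-179.2, -0.3, 0.4]
ft_force: [-1.0, 22.0, 2.0]
finger_gap: 60.1
grip_force: 8.9
```

Emit:
{"fn": "servo_tool", "kwargs": {
  "fingers": [0.06,0.06,0.06,0.06,0.06,0.06,0.06,0.06,0.06,0.06],
  "linear": [
    [0.001,-0.01,0],
    [0.002,-0.02,0],
    [0.003,-0.03,0],
    [0.005,-0.04,0],
    [0.006,-0.05,0],
    [0.007,-0.06,0],
    [0.008,-0.07,0],
    [0.009,-0.077,0],
    [0.009,-0.077,0],
    [0.009,-0.077,0]
  ],
  "rotation": [
    [0,0,0],
    [0,0,0],
    [0,0,0],
    [0,0,0],
    [0,0,0],
    [0,0,0],
    [0,0,0],
    [0,0,0],
    [0,0,0],
    [0,0,0]
  ]
}}

```text
time: 15.75
tool_pos: [434.5, 67.6, 190.4]
tcp_rot: [-179.6, -0.1, 0.3]
ft_force: [0.6, 0.1, 0.3]
finger_gap: 59.9
grip_force: 0.0
```

Emit:
{"fn": "servo_tool", "kwargs": {
  "fingers": [0.06,0.06,0.06,0.06,0.06,0.06,0.06,0.06,0.06,0.06],
  "linear": [
    [0,0,0],
    [0,0,0],
    [0,0,0],
    [0,0,0],
    [0,0,0],
    [0,0,-0.02],
    [0,0,-0.04],
    [0,0,-0.06],
    [0,0,-0.08],
    [0,0,-0.1]
  ],
  "rotation": [
    [0,0,0],
    [0,0,0],
    [0,0,0],
    [0,0,0],
    [0,0,0],
    [0,0,0],
    [0,0,0],
    [0,0,0],
    [0,0,0],
    [0,0,0]
  ]
}}

```text
time: 16.75
tool_pos: [434.2, 66.8, 291.4]
tcp_rot: [-179.6, -0.2, 0.3]
ft_force: [1.0, 0.3, 0.5]
finger_gap: 60.0
grip_force: 0.0
```

Run:
```python
from h import *
s=r.sense(); print({k:np.round(s[k],1) for k in ['time','tool_pos','tcp_rot','finger_gap','ft_force']})
go([549.5,331,240],28,-40)
go([549.5,331,103],28,-40,([549.5,331,200],28,-40))
s=snap('scene','s5'); a=s['frame'][140:320,140:340,::-1]; b=s['frame'][170:260,350:460,::-1]
t=snap('side','d5')['frame'][240:350,130:380,::-1]
cv2.imwrite('pics/c7.png',np.hstack([np.vstack([cv2.resize(a,(400,360)),cv2.resize(t,(400,200))]),cv2.resize(b,(390,560))]))
```

```text
{'time': np.float64(16.8), 'tool_pos': array([434.2,  66.8, 291.4]), 'tcp_rot': array([-179.6,   -0.2,    0.3]), 'finger_gap': np.float64(60.0), 'ft_force': array([1. , 0.3, 0.5])}
lin [0.117, -0.263, 0.053] rot [-10.0, -39.5, -26.4]
lin [0.062, -0.0, 0.074] rot [0.0, 0.0, 0.0]
```

View pics/c7.png

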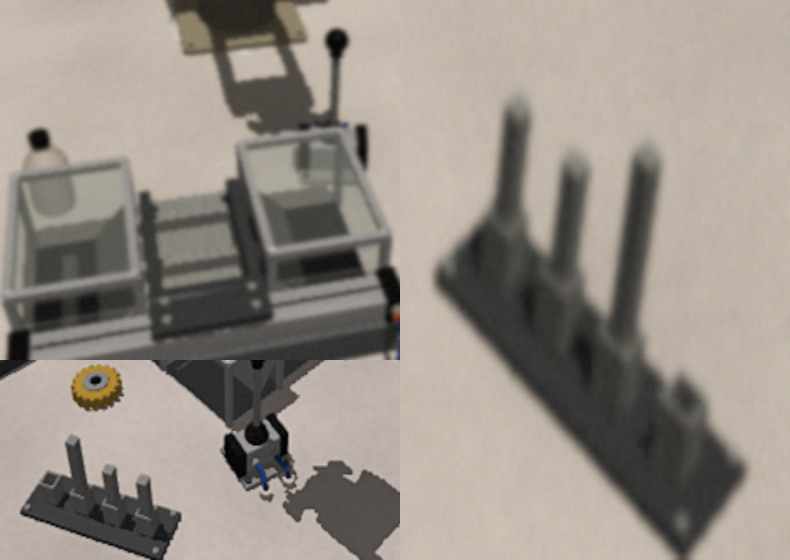

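Bar 1 lies in the right tray (seen through the guard at (70,270)), the shuttle is centred and the lever upright; the other three blanks still stand. Next long blank.

Emit:
{"fn": "servo_tool", "kwargs": {
  "fingers": [0.06,0.06,0.06,0.06,0.06,0.06,0.06,0.06,0.06,0.06],
  "linear": [
    [0.013,-0.03,0],
    [0.026,-0.06,0],
    [0.04,-0.09,0.005],
    [0.054,-0.12,0.01],
    [0.068,-0.152,0.02],
    [0.082,-0.184,0.03],
    [0.096,-0.216,0.04],
    [0.108,-0.245,0.05],
    [0.117,-0.263,0.053],
    [0.117,-0.263,0.053]
  ],
  "rotation": [
    [-1,-4,-3],
    [-2,-8,-6],
    [-3,-13,-9],
    [-4,-18,-12],
    [-5,-23,-15],
    [-7,-28,-19],
    [-8,-33,-22],
    [-9,-37,-25],
    [-10,-39.5,-26.4],
    [-10,-39.5,-26.4]
  ]
}}

```text
time: 17.85
tool_pos: [548.7, 332.4, 231.3]
tcp_rot: [-180.0, 40.7, 28.2]
ft_force: [0.7, 0.2, -0.8]
finger_gap: 59.8
grip_force: 0.0
```

```bash
cat >> h.py <<'E'
def st():
    s=r.sense(); print({k:np.round(s[k],1).tolist() for k in ['time','joint_pos','tool_pos','tcp_rot','finger_gap','grip_force','ft_force']}); return s
def diff(n,ref,box):
    """largest changed blob in box (u0,v0,u1,v1) against a kept view"""
    a=snap(n,'x')['frame']; b=np.load(ref+'.npz')['frame']; u0,v0,u1,v1=box
    d=cv2.absdiff(cv2.GaussianBlur(a,(5,5),0),cv2.GaussianBlur(b,(5,5),0)).max(2)[v0:v1,u0:u1]>35
    q,l,s,c=cv2.connectedComponentsWithStats(d.astype(np.uint8)); print(n,ref,'changed',d.sum(),[(s[i].tolist(),(c[i]+[u0,v0]).round().tolist()) for i in range(1,q) if s[i,4]>15])
E
python3 - <<'E'
from h import *
st(); diff('side','d5',(178,258,250,350)); diff('scene','s5',(355,175,450,255))
go([549.5,331,103],28,-40)
E
```

```text
{'time': 17.8, 'joint_pos': [27.0, 61.6, 20.2, -1.1, 138.9, 88.3], 'tool_pos': [548.7, 332.4, 231.3], 'tcp_rot': [-180.0, 40.7, 28.2], 'finger_gap': 59.8, 'grip_force': 0.0, 'ft_force': [0.7, 0.2, -0.8]}
side d5 changed 661 [([17, 40, 6, 5, 24], [197.0, 300.0]), ([38, 46, 7, 5, 27], [219.0, 306.0]), ([54, 74, 18, 18, 250], [242.0, 342.0]), ([0, 78, 46, 14, 326], [193.0, 345.0]), ([46, 83, 6, 5, 24], [227.0, 343.0])]
scene s5 changed 1658 [([0, 1, 24, 36, 613], [365.0, 196.0]), ([27, 22, 13, 16, 151], [388.0, 204.0]), ([44, 29, 13, 19, 163], [405.0, 212.0]), ([58, 39, 37, 41, 621], [434.0, 233.0]), ([31, 58, 12, 9, 45], [392.0, 237.0]), ([72, 76, 6, 4, 21], [429.0, 253.0])]
lin [0.085, 0.001, 0.1] rot [0.1, 0.5, 0.1]
```

Emit:
{"fn": "servo_tool", "kwargs": {
  "fingers": [0.06,0.06,0.06,0.06,0.06,0.06,0.0,0.0,0.0,0.0],
  "linear": [
    [0.02,0,0.023],
    [0.04,0,0.046],
    [0.058,0,0.068],
    [0.075,0.001,0.088],
    [0.085,0.001,0.1],
    [0.085,0.001,0.1],
    [0.085,0.001,0.1],
    [0.085,0.001,0.1],
    [0.085,0.001,0.1],
    [0.085,0.001,0.1]
  ],
  "rotation": [
    [0,0.5,0],
    [0,0.5,0],
    [0,0.5,0],
    [0,0.5,0],
    [0,0.5,0],
    [0,0.5,0],
    [0,0.5,0],
    [0,0.5,0],
    [0,0.5,0],
    [0,0.5,0]
  ],
  "force": 100
}}

```text
time: 18.95
tool_pos: [551.6, 330.8, 110.6]
tcp_rot: [-180.0, 39.4, 28.0]
ft_force: [-0.1, 1.8, 6.6]
finger_gap: 12.2
grip_force: 97.7
```

Run:
```python
from h import *
p=st()['tool_pos']
q=[p[0],p[1],240]
go(q,28,-40)
go([480,120,350],15,5,(q,28,-40))
go([570,-139,230],1,50,([480,120,350],15,5))
```

```text
{'time': 19.0, 'joint_pos': [26.8, 62.4, 30.8, -0.9, 126.2, 88.6], 'tool_pos': [551.6, 330.8, 110.6], 'tcp_rot': [-180.0, 39.4, 28.0], 'finger_gap': 12.2, 'grip_force': 97.7, 'ft_force': [-0.1, 1.8, 6.6]}
lin [-0.082, -0.0, -0.1] rot [-0.0, -0.6, -0.0]
lin [-0.195, 0.153, 0.02] rot [4.0, 44.8, 12.7]
lin [0.009, 0.273, 0.121] rot [-6.6, 44.8, 12.7]
```

Emit:
{"fn": "servo_tool", "kwargs": {
  "fingers": [0,0,0,0,0,0,0],
  "linear": [
    [-0.015,0,-0.018],
    [-0.03,0,-0.036],
    [-0.045,0,-0.055],
    [-0.06,0,-0.075],
    [-0.075,0,-0.092],
    [-0.082,0,-0.1],
    [-0.082,0,-0.1]
  ],
  "rotation": [
    [0,0,0],
    [0,-0.5,0],
    [0,-0.5,0],
    [0,-0.5,0],
    [0,-0.5,0],
    [0,-0.5,0],
    [0,-0.5,0]
  ]
}}

```text
time: 19.65
tool_pos: [552.2, 330.9, 239.6]
tcp_rot: [180.0, 39.8, 28.0]
ft_force: [-0.2, -0.3, -2.6]
finger_gap: 12.3
grip_force: 98.0
```

Emit:
{"fn": "servo_tool", "kwargs": {
  "fingers": [0,0,0,0,0,0,0,0,0,0],
  "linear": [
    [-0.025,0.01,-0.03],
    [-0.05,0.03,-0.04],
    [-0.075,0.05,-0.04],
    [-0.1,0.07,-0.03],
    [-0.125,0.09,-0.02],
    [-0.15,0.115,-0.01],
    [-0.175,0.135,0.01],
    [-0.195,0.153,0.02],
    [-0.195,0.153,0.02],
    [-0.195,0.153,0.02]
  ],
  "rotation": [
    [0,5,1.5],
    [0,10,3],
    [1,15,4],
    [1,21,6],
    [2,27,8],
    [3,33,10],
    [3,39,11],
    [4,44.8,12.7],
    [4,44.8,12.7],
    [4,44.8,12.7]
  ]
}}

```text
time: 20.65
tool_pos: [478.3, 118.0, 347.2]
tcp_rot: [180.0, -5.0, 14.9]
ft_force: [-0.1, -0.1, -3.3]
finger_gap: 12.0
grip_force: 98.3
```

Run:
```python
from h import *
st()
go([570,-139,230],1,50)
```

```text
{'time': 20.6, 'joint_pos': [7.4, -15.3, 94.7, 0.6, 95.7, 82.7], 'tool_pos': [478.3, 118.0, 347.2], 'tcp_rot': [180.0, -5.0, 14.9], 'finger_gap': 12.0, 'grip_force': 98.3, 'ft_force': [-0.1, -0.1, -3.3]}
lin [0.012, 0.272, 0.119] rot [-6.5, 44.8, 12.6]
```

Emit:
{"fn": "servo_tool", "kwargs": {
  "fingers": [0,0,0,0,0,0,0,0,0,0],
  "linear": [
    [0,0.03,0],
    [0,0.06,0],
    [0.001,0.09,0.01],
    [0.002,0.125,0.025],
    [0.003,0.16,0.045],
    [0.005,0.195,0.065],
    [0.008,0.23,0.085],
    [0.01,0.255,0.105],
    [0.012,0.272,0.119],
    [0.012,0.272,0.119]
  ],
  "rotation": [
    [-1,5,1],
    [-2,10,3],
    [-3,16,4],
    [-4,22,6],
    [-4,28,8],
    [-5,34,9],
    [-6,39,11],
    [-6,43,12],
    [-6.5,44.8,12.6],
    [-6.5,44.8,12.6]
  ]
}}

```text
time: 21.65
tool_pos: [569.9, -138.0, 223.5]
tcp_rot: [-179.5, -49.5, 0.7]
ft_force: [-0.7, 1.0, -3.3]
finger_gap: 12.3
grip_force: 98.7
```

Run:
```python
from h import *
st()
go([583,-139,115],1,50)
```

```text
{'time': 21.6, 'joint_pos': [-35.7, -35.9, 135.5, 40.4, 45.0, 33.3], 'tool_pos': [569.9, -138.0, 223.5], 'tcp_rot': [-179.5, -49.5, 0.7], 'finger_gap': 12.3, 'grip_force': 98.7, 'ft_force': [-0.7, 1.0, -3.3]}
lin [-0.074, 0.002, 0.08] rot [-0.3, 0.5, -0.2]
```

Emit:
{"fn": "servo_tool", "kwargs": {
  "fingers": [0,0,0,0,0,0,0,0],
  "linear": [
    [-0.014,0,0.018],
    [-0.028,0,0.034],
    [-0.042,0,0.05],
    [-0.056,0.001,0.065],
    [-0.068,0.002,0.077],
    [-0.074,0.002,0.08],
    [-0.074,0.002,0.08],
    [-0.074,0.002,0.08]
  ],
  "rotation": [
    [0,0,0],
    [0,0,0],
    [0,0,0],
    [0,0.5,0],
    [0,0.5,0],
    [0,0.5,0],
    [0,0.5,0],
    [0,0.5,0]
  ]
}}

```text
time: 22.45
tool_pos: [586.1, -139.1, 123.2]
tcp_rot: [-180.0, -50.5, 1.2]
ft_force: [0.4, -0.7, -2.7]
finger_gap: 12.2
grip_force: 98.6
```

Run:
```python
from h import *
st()
go([584,-139,89],1,50)
s=snap('scene','s6')
g=s['frame'].astype(int).sum(2)//3; n=np.load('s5.npz')['frame'].astype(int).sum(2)//3
# bar seen against the empty feeder: brightness across y at three stations along it (z of top face 123)
for dx in (10,40,70,95,110): print(dx,[int((g-n)[tuple(np.round(proj(s,[583+dx,-139+k,123])).astype(int)[::-1])]) for k in range(-24,25,6)])
```

```text
{'time': 22.4, 'joint_pos': [-34.6, -21.9, 138.4, 57.3, 32.5, 12.7], 'tool_pos': [586.1, -139.1, 123.2], 'tcp_rot': [-180.0, -50.5, 1.2], 'finger_gap': 12.2, 'grip_force': 98.6, 'ft_force': [0.4, -0.7, -2.7]}
lin [-0.028, -0.0, 0.02] rot [-0.2, -0.5, 0.1]
10 [-108, -105, -95, -52, -48, -46, -82, -93, -72]
40 [-18, -9, -19, -32, -2, -3, -4, 3, -3]
70 [3, -3, -61, -28, 12, 3, -2, 3, -1]
95 [5, 2, -40, -59, 4, 3, 0, 4, -1]
110 [6, 5, -12, -71, -57, -50, -27, 7, 2]
```

Emit:
{"fn": "servo_tool", "kwargs": {
  "fingers": [0,0,0,0,0,0,0],
  "linear": [
    [-0.007,0,0.005],
    [-0.014,0,0.01],
    [-0.02,0,0.015],
    [-0.025,0,0.018],
    [-0.028,0,0.02],
    [-0.028,0,0.02],
    [-0.028,0,0.02]
  ],
  "rotation": [
    [0,-0.5,0],
    [0,-0.5,0],
    [0,-0.5,0],
    [0,-0.5,0],
    [0,-0.5,0],
    [0,-0.5,0],
    [0,-0.5,0]
  ]
}}

```text
time: 23.2
tool_pos: [584.7, -140.3, 90.6]
tcp_rot: [179.9, -50.2, 1.3]
ft_force: [3.5, 1.2, 3.5]
finger_gap: 12.5
grip_force: 98.6
```

Run:
```python
from h import *
st()
go([584,-139,88],1,50)
```

```text
{'time': 23.2, 'joint_pos': [-34.7, -17.0, 138.8, 64.2, 29.9, 4.2], 'tool_pos': [584.7, -140.3, 90.6], 'tcp_rot': [179.9, -50.2, 1.3], 'finger_gap': 12.5, 'grip_force': 98.6, 'ft_force': [3.5, 1.2, 3.5]}
lin [-0.002, -0.001, 0.001] rot [-0.1, -0.2, 0.2]
```

Contact, same as the first. I'll release, withdraw upwards, and look.

Emit:
{"fn": "servo_tool", "kwargs": {
  "fingers": [0.012,0.02,0.03,0.04,0.04,0.04,0.04],
  "linear": [
    [-0.001,0,0],
    [-0.001,0,0],
    [-0.001,0,0],
    [-0.001,0,0],
    [-0.001,0,0],
    [-0.001,0,0],
    [-0.001,0,0]
  ],
  "rotation": [
    [0,0,0],
    [0,0,0],
    [0,0,0],
    [0,0,0],
    [0,0,0],
    [0,0,0],
    [0,0,0]
  ]
}}

```text
time: 23.9
tool_pos: [582.4, -139.4, 87.1]
tcp_rot: [-180.0, -50.0, 1.1]
ft_force: [0.5, -0.0, 0.7]
finger_gap: 40.0
grip_force: 0.0
```

Emit:
{"fn": "servo_tool", "kwargs": {
  "fingers": [0.04,0.04,0.04,0.04,0.05,0.05,0.05,0.05],
  "linear": [
    [0.009,0,-0.008],
    [0.019,0,-0.016],
    [0.031,0,-0.026],
    [0.043,0,-0.036],
    [0.057,0,-0.048],
    [0.071,0,-0.06],
    [0.084,0,-0.071],
    [0.096,0,-0.08]
  ],
  "rotation": [
    [0,0,0],
    [0,0,0],
    [0,0,0],
    [0,0,0],
    [0,0,0],
    [0,0,0],
    [0,0,0],
    [0,0,0]
  ]
}}

```text
time: 24.7
tool_pos: [583.0, -139.5, 213.2]
tcp_rot: [180.0, -50.0, 1.2]
ft_force: [0.4, -0.1, -0.3]
finger_gap: 49.9
grip_force: 0.0
```

```bash
cat >> h.py <<'E'
def barcheck(f):
    """light bar on the rails, wrist view: long bright blob near the loading place"""
    w=snap('wrist',f); P=np.array([proj(w,[613+x,-139+y,96]) for x,y in [(-58,-40),(70,-40),(70,40),(-58,40)]]).astype(np.float32)
    H=cv2.getPerspectiveTransform(P,np.float32([(0,128),(0,0),(80,0),(80,128)])[[0,1,2,3]])
    top=cv2.warpPerspective(w['frame'],H,(80,128))   # 1 px/mm top view, up = +x, right = +y(left tray)
    g=top.mean(2); print('col mean',g[20:110].mean(0)[::5].round().astype(int).tolist())
    return top
E
python3 - <<'E'
from h import *
st(); t=barcheck('w7'); cv2.imwrite('pics/t7.png',t[:,:,::-1])
diff('scene','s3',(210,225,275,285)); diff('scene','s5',(210,225,275,285))
diff('side','d5',(178,258,250,350)); 
go([460,-60,300],0,0)
E
```

```text
{'time': 24.7, 'joint_pos': [-34.7, -32.5, 134.8, 42.2, 42.0, 31.1], 'tool_pos': [583.0, -139.5, 213.2], 'tcp_rot': [180.0, -50.0, 1.2], 'finger_gap': 49.9, 'grip_force': 0.0, 'ft_force': [0.4, -0.1, -0.3]}
col mean [157, 177, 181, 177, 181, 181, 180, 190, 205, 206, 179, 184, 183, 183, 183, 185]
scene s3 changed 84 [([29, 0, 8, 3, 20], [243.0, 226.0]), ([8, 11, 13, 5, 42], [224.0, 238.0])]
scene s5 changed 545 [([0, 0, 38, 17, 450], [227.0, 231.0]), ([25, 24, 6, 4, 21], [237.0, 250.0]), ([30, 45, 6, 4, 22], [242.0, 272.0]), ([28, 51, 8, 5, 37], [241.0, 278.0])]
side d5 changed 139 [([0, 24, 7, 27, 127], [180.0, 297.0])]
lin [-0.011, -0.082, -0.149] rot [-0.5, -50.0, 1.1]
```

The bar lies centred (bright column at mid, view matches the first placing). Next the lever, right again.

Emit:
{"fn": "servo_tool", "kwargs": {
  "fingers": [0.06,0.06,0.06,0.06,0.06,0.06,0.06,0.06,0.06],
  "linear": [
    [0,-0.01,-0.023],
    [0,-0.02,-0.046],
    [-0.002,-0.03,-0.068],
    [-0.004,-0.042,-0.09],
    [-0.006,-0.055,-0.112],
    [-0.008,-0.068,-0.13],
    [-0.011,-0.082,-0.149],
    [-0.011,-0.082,-0.149],
    [-0.011,-0.082,-0.149]
  ],
  "rotation": [
    [0,-7,0],
    [0,-14,0],
    [0,-21,0],
    [0,-28,0],
    [0,-36,0],
    [0,-43,1],
    [0,-50,1],
    [0,-50,1],
    [0,-50,1]
  ]
}}

```text
time: 25.8
tool_pos: [460.6, -59.6, 297.7]
tcp_rot: [-179.5, 0.0, 0.4]
ft_force: [0.3, 0.7, -0.5]
finger_gap: 60.2
grip_force: 0.0
```

Emit:
{"fn": "servo_tool", "kwargs": {
  "fingers": [0.06,0.06,0.06,0.06,0.06,0.06],
  "linear": [
    [-0.008,-0.04,0],
    [-0.016,-0.08,0],
    [-0.024,-0.115,0.015],
    [-0.026,-0.13,0.03],
    [-0.026,-0.13,0.03],
    [-0.026,-0.13,0.03]
  ],
  "rotation": [
    [0,0,0],
    [0,0,0],
    [0,0,0],
    [0,0,0],
    [0,0,0],
    [0,0,0]
  ]
}}

```text
time: 26.4
tool_pos: [433.0, 69.5, 269.7]
tcp_rot: [-179.6, 0.0, 0.3]
ft_force: [0.4, -0.4, 0.2]
finger_gap: 60.0
grip_force: 0.0
```

Run:
```python
from h import *
st(); go([434,70,190],0,0)
```

```text
{'time': 26.4, 'joint_pos': [2.1, -19.1, 105.6, 0.4, 93.6, 91.8], 'tool_pos': [433.0, 69.5, 269.7], 'tcp_rot': [-179.6, 0.0, 0.3], 'finger_gap': 60.0, 'grip_force': 0.0, 'ft_force': [0.4, -0.4, 0.2]}
lin [0.001, 0.0, 0.08] rot [-0.4, 0.0, 0.3]
```

Emit:
{"fn": "servo_tool", "kwargs": {
  "fingers": [0.06,0.06,0.06,0.06,0.06,0.06,0.06,0.06,0.06,0.06],
  "linear": [
    [0.001,0,0.03],
    [0.001,0,0.06],
    [0.001,0,0.08],
    [0.001,0,0.08],
    [0,0.012,0.08],
    [-0.002,0.025,0.08],
    [-0.004,0.038,0.08],
    [-0.006,0.05,0.08],
    [-0.008,0.062,0.08],
    [-0.009,0.07,0.08]
  ],
  "rotation": [
    [0,0,0],
    [0,0,0],
    [0,0,0],
    [0,0,0],
    [0,0,0],
    [0,0,0],
    [0,0,0],
    [0,0,0],
    [0,0,0],
    [0,0,0]
  ]
}}

```text
time: 27.4
tool_pos: [425.3, 0.3, 192.0]
tcp_rot: [-179.4, -0.1, 0.3]
ft_force: [-0.8, 10.2, -0.1]
finger_gap: 59.8
grip_force: 4.2
```

Emit:
{"fn": "servo_tool", "kwargs": {
  "fingers": [0.06,0.06,0.06,0.06,0.06,0.06,0.06,0.06,0.06,0.06],
  "linear": [
    [0,0.004,0],
    [0,0.008,0],
    [0,0.01,0],
    [0,0.01,0],
    [0,0.01,0],
    [0,0.01,0],
    [0,0.01,0],
    [0,0.01,0],
    [0,0.01,0],
    [0,0.01,0]
  ],
  "rotation": [
    [0,0,0],
    [0,0,0],
    [0,0,0],
    [0,0,0],
    [0,0,0],
    [0,0,0],
    [0,0,0],
    [0,0,0],
    [0,0,0],
    [0,0,0]
  ]
}}

```text
time: 28.4
tool_pos: [426.0, -7.4, 193.0]
tcp_rot: [-179.3, -0.2, 0.4]
ft_force: [-2.0, 17.1, 5.5]
finger_gap: 60.0
grip_force: 7.7
```

Emit:
{"fn": "servo_tool", "kwargs": {
  "fingers": [0.06,0.06,0.06,0.06,0.06],
  "linear": [
    [0,0,0],
    [0,0,0],
    [0,0,0],
    [0,0,0],
    [0,0,0]
  ],
  "rotation": [
    [0,0,0],
    [0,0,0],
    [0,0,0],
    [0,0,0],
    [0,0,0]
  ]
}}

```text
time: 28.9
tool_pos: [426.0, -7.4, 193.0]
tcp_rot: [-179.3, -0.2, 0.4]
ft_force: [-2.1, 17.6, 5.1]
finger_gap: 60.3
grip_force: 7.7
```

Against the stop (17 N) and held. Let it return.

Emit:
{"fn": "servo_tool", "kwargs": {
  "fingers": [0.06,0.06,0.06,0.06,0.06,0.06,0.06,0.06,0.06,0.06],
  "linear": [
    [0.001,-0.01,0],
    [0.002,-0.02,0],
    [0.003,-0.03,0],
    [0.005,-0.04,0],
    [0.006,-0.05,0],
    [0.007,-0.06,0],
    [0.008,-0.07,0],
    [0.009,-0.079,0],
    [0.009,-0.079,0],
    [0.009,-0.079,0]
  ],
  "rotation": [
    [0,0,0],
    [0,0,0],
    [0,0,0],
    [0,0,0],
    [0,0,0],
    [0,0,0],
    [0,0,0],
    [0,0,0],
    [0,0,0],
    [0,0,0]
  ]
}}

```text
time: 29.9
tool_pos: [433.4, 69.8, 190.5]
tcp_rot: [-179.6, 0.0, 0.3]
ft_force: [0.2, 0.0, -0.3]
finger_gap: 59.7
grip_force: 0.0
```

Emit:
{"fn": "servo_tool", "kwargs": {
  "fingers": [0.06,0.06,0.06,0.06,0.06,0.06,0.06,0.06,0.06,0.06],
  "linear": [
    [0,0,0],
    [0,0,0],
    [0,0,0],
    [0,0,0],
    [0,0,0],
    [0,0,-0.02],
    [0,0,-0.04],
    [0,0,-0.06],
    [0,0,-0.08],
    [0,0,-0.1]
  ],
  "rotation": [
    [0,0,0],
    [0,0,0],
    [0,0,0],
    [0,0,0],
    [0,0,0],
    [0,0,0],
    [0,0,0],
    [0,0,0],
    [0,0,0],
    [0,0,0]
  ]
}}

```text
time: 30.9
tool_pos: [433.4, 68.9, 291.5]
tcp_rot: [-179.6, 0.0, 0.3]
ft_force: [-0.3, -1.3, 0.7]
finger_gap: 60.0
grip_force: 0.0
```

Run:
```python
from h import *
st()
go([500.5,305.1,220],28,-40)
diff('scene','s5',(140,190,345,310)); diff('side','d5',(178,258,250,350))
snap('scene','s8'); snap('side','d8')
```

```text
{'time': 30.9, 'joint_pos': [2.0, -19.2, 103.4, 0.4, 95.8, 91.7], 'tool_pos': [433.4, 68.9, 291.5], 'tcp_rot': [-179.6, 0.0, 0.3], 'finger_gap': 60.0, 'grip_force': 0.0, 'ft_force': [-0.3, -1.3, 0.7]}
lin [0.068, -0.235, 0.073] rot [-10.1, -39.3, -26.4]
scene s5 changed 0 []
side d5 changed 129 [([0, 24, 7, 27, 124], [180.0, 297.0])]
```

Emit:
{"fn": "servo_tool", "kwargs": {
  "fingers": [0.06,0.06,0.06,0.06,0.06,0.06,0.06,0.06,0.06,0.06],
  "linear": [
    [0.008,-0.03,0],
    [0.016,-0.06,0],
    [0.024,-0.09,0.005],
    [0.032,-0.12,0.015],
    [0.04,-0.15,0.03],
    [0.048,-0.175,0.045],
    [0.056,-0.2,0.06],
    [0.063,-0.22,0.07],
    [0.068,-0.235,0.073],
    [0.068,-0.235,0.073]
  ],
  "rotation": [
    [-1,-4,-3],
    [-2,-8,-6],
    [-3,-13,-9],
    [-4,-18,-12],
    [-5,-23,-15],
    [-7,-28,-19],
    [-8,-33,-22],
    [-9,-37,-25],
    [-10,-39.3,-26.4],
    [-10,-39.3,-26.4]
  ]
}}

```text
time: 32.1
tool_pos: [498.2, 306.1, 212.0]
tcp_rot: [-179.9, 40.7, 28.3]
ft_force: [-0.8, -0.1, -1.1]
finger_gap: 60.2
grip_force: 0.0
```

Run:
```python
from h import *
st(); diff('side','d8',(178,258,250,330)); 
go([500.5,305.1,80],28,-40)
a=np.load('s8.npz')['frame'].astype(int); b=np.load('s5.npz')['frame'].astype(int)
d=cv2.blur((a-b).astype(np.float32).mean(2),(5,5))[210:300,140:215]; print('tray diff max',d.max(),d.min())
```

```text
{'time': 32.1, 'joint_pos': [27.0, 47.5, 43.8, -0.9, 129.3, 88.5], 'tool_pos': [498.2, 306.1, 212.0], 'tcp_rot': [-179.9, 40.7, 28.3], 'finger_gap': 60.2, 'grip_force': 0.0, 'ft_force': [-0.8, -0.1, -1.1]}
side d8 changed 102 [([0, 6, 6, 11, 49], [180.0, 270.0]), ([17, 40, 6, 5, 24], [198.0, 300.0]), ([39, 46, 5, 4, 19], [219.0, 306.0])]
lin [0.088, 0.001, 0.101] rot [-0.0, 0.4, 0.1]
tray diff max 22.173334 -1.88
```

Emit:
{"fn": "servo_tool", "kwargs": {
  "fingers": [0.06,0.06,0.06,0.06,0.06,0.06,0.0,0.0,0.0,0.0],
  "linear": [
    [0.02,0,0.023],
    [0.04,0,0.046],
    [0.06,0,0.07],
    [0.077,0.001,0.09],
    [0.088,0.001,0.101],
    [0.088,0.001,0.101],
    [0.088,0.001,0.101],
    [0.088,0.001,0.101],
    [0.088,0.001,0.101],
    [0.088,0.001,0.101]
  ],
  "rotation": [
    [0,0.5,0],
    [0,0.5,0],
    [0,0.5,0],
    [0,0.5,0],
    [0,0.5,0],
    [0,0.5,0],
    [0,0.5,0],
    [0,0.5,0],
    [0,0.5,0],
    [0,0.5,0]
  ]
}}

```text
time: 33.15
tool_pos: [503.6, 305.7, 87.5]
tcp_rot: [-179.9, 39.4, 28.0]
ft_force: [1.1, 0.7, 5.6]
finger_gap: 11.0
grip_force: 98.1
```

Run:
```python
from h import *
p=st()['tool_pos']
q=[p[0],p[1],220]
go(q,28,-40)
go([480,120,350],15,5,(q,28,-40))
go([575,-139,220],1,50,([480,120,350],15,5))
```

```text
{'time': 33.2, 'joint_pos': [26.7, 52.2, 49.3, -0.8, 117.9, 88.6], 'tool_pos': [503.6, 305.7, 87.5], 'tcp_rot': [-179.9, 39.4, 28.0], 'finger_gap': 11.0, 'grip_force': 98.1, 'ft_force': [1.1, 0.7, 5.6]}
lin [-0.084, -0.0, -0.102] rot [-0.1, -0.6, 0.0]
lin [-0.166, 0.153, -0.03] rot [4.0, 44.8, 12.7]
lin [0.013, 0.275, 0.132] rot [-6.6, 44.8, 12.7]
```

Emit:
{"fn": "servo_tool", "kwargs": {
  "fingers": [0,0,0,0,0,0,0],
  "linear": [
    [-0.015,0,-0.018],
    [-0.03,0,-0.036],
    [-0.045,0,-0.055],
    [-0.06,0,-0.075],
    [-0.075,0,-0.092],
    [-0.084,0,-0.102],
    [-0.084,0,-0.102]
  ],
  "rotation": [
    [0,0,0],
    [0,-0.5,0],
    [0,-0.5,0],
    [0,-0.5,0],
    [0,-0.5,0],
    [0,-0.5,0],
    [0,-0.5,0]
  ]
}}

```text
time: 33.85
tool_pos: [503.9, 305.7, 220.1]
tcp_rot: [-179.9, 39.7, 28.0]
ft_force: [0.4, -0.9, -1.9]
finger_gap: 11.1
grip_force: 98.0
```

Emit:
{"fn": "servo_tool", "kwargs": {
  "fingers": [0,0,0,0,0,0,0,0,0,0],
  "linear": [
    [-0.022,0.01,-0.04],
    [-0.044,0.03,-0.06],
    [-0.066,0.05,-0.07],
    [-0.088,0.07,-0.07],
    [-0.11,0.09,-0.06],
    [-0.13,0.115,-0.05],
    [-0.15,0.135,-0.04],
    [-0.166,0.153,-0.03],
    [-0.166,0.153,-0.03],
    [-0.166,0.153,-0.03]
  ],
  "rotation": [
    [0,5,1.5],
    [0,10,3],
    [1,15,4],
    [1,21,6],
    [2,27,8],
    [3,33,10],
    [3,39,11],
    [4,44.8,12.7],
    [4,44.8,12.7],
    [4,44.8,12.7]
  ]
}}

```text
time: 34.85
tool_pos: [478.5, 118.6, 346.5]
tcp_rot: [-179.9, -4.9, 14.9]
ft_force: [0.4, 0.3, -2.7]
finger_gap: 10.8
grip_force: 98.1
```

Run:
```python
from h import *
st()
go([575,-139,225],1,50)
```

```text
{'time': 34.8, 'joint_pos': [7.4, -15.2, 94.7, 0.7, 95.7, 82.6], 'tool_pos': [478.5, 118.6, 346.5], 'tcp_rot': [-179.9, -4.9, 14.9], 'finger_gap': 10.8, 'grip_force': 98.1, 'ft_force': [0.4, 0.3, -2.7]}
lin [0.016, 0.274, 0.123] rot [-6.6, 44.8, 12.6]
```

Emit:
{"fn": "servo_tool", "kwargs": {
  "fingers": [0,0,0,0,0,0,0,0,0,0],
  "linear": [
    [0,0.03,0],
    [0,0.06,0],
    [0.001,0.09,0.01],
    [0.002,0.125,0.025],
    [0.004,0.16,0.045],
    [0.007,0.195,0.065],
    [0.01,0.23,0.085],
    [0.013,0.255,0.107],
    [0.016,0.274,0.123],
    [0.016,0.274,0.123]
  ],
  "rotation": [
    [-1,5,1],
    [-2,10,3],
    [-3,16,4],
    [-4,22,6],
    [-4,28,8],
    [-5,34,9],
    [-6,39,11],
    [-6,43,12],
    [-6.5,44.8,12.6],
    [-6.5,44.8,12.6]
  ]
}}

```text
time: 35.85
tool_pos: [574.6, -138.6, 218.9]
tcp_rot: [-179.3, -49.5, 0.6]
ft_force: [0.3, 0.6, -1.7]
finger_gap: 10.7
grip_force: 98.1
```

Run:
```python
from h import *
st()
go([582,-139,115],1,50); go([582,-139,90],1,50,([582,-139,115],1,50))
```

```text
{'time': 35.8, 'joint_pos': [-35.4, -34.4, 135.2, 41.0, 44.1, 32.6], 'tool_pos': [574.6, -138.6, 218.9], 'tcp_rot': [-179.3, -49.5, 0.6], 'finger_gap': 10.7, 'grip_force': 98.1, 'ft_force': [0.3, 0.6, -1.7]}
lin [-0.074, 0.001, 0.073] rot [-0.4, 0.5, -0.3]
lin [-0.019, -0.0, 0.016] rot [0.0, 0.0, 0.0]
```

Emit:
{"fn": "servo_tool", "kwargs": {
  "fingers": [0,0,0,0,0,0,0,0],
  "linear": [
    [-0.014,0,0.017],
    [-0.028,0,0.032],
    [-0.042,0,0.046],
    [-0.056,0.001,0.06],
    [-0.068,0.001,0.07],
    [-0.074,0.001,0.073],
    [-0.074,0.001,0.073],
    [-0.074,0.001,0.073]
  ],
  "rotation": [
    [0,0,0],
    [0,0,0],
    [0,0,0],
    [0,0.5,0],
    [0,0.5,0],
    [0,0.5,0],
    [0,0.5,0],
    [0,0.5,0]
  ]
}}

```text
time: 36.65
tool_pos: [585.1, -138.7, 123.0]
tcp_rot: [-179.8, -50.5, 1.1]
ft_force: [0.4, -1.4, -2.4]
finger_gap: 10.4
grip_force: 98.3
```

Run:
```python
from h import *
st(); go([582,-139,90],1,50)
```

```text
{'time': 36.6, 'joint_pos': [-34.7, -22.1, 138.6, 57.3, 32.6, 12.6], 'tool_pos': [585.1, -138.7, 123.0], 'tcp_rot': [-179.8, -50.5, 1.1], 'finger_gap': 10.4, 'grip_force': 98.3, 'ft_force': [0.4, -1.4, -2.4]}
lin [-0.027, 0.0, 0.019] rot [-0.2, -0.5, 0.1]
```

Emit:
{"fn": "servo_tool", "kwargs": {
  "fingers": [0,0,0,0,0,0,0],
  "linear": [
    [-0.007,0,0.005],
    [-0.014,0,0.01],
    [-0.02,0,0.014],
    [-0.025,0,0.017],
    [-0.028,0,0.019],
    [-0.028,0,0.019],
    [-0.028,0,0.019]
  ],
  "rotation": [
    [0,-0.5,0],
    [0,-0.5,0],
    [0,-0.5,0],
    [0,-0.5,0],
    [0,-0.5,0],
    [0,-0.5,0],
    [0,-0.5,0]
  ]
}}

```text
time: 37.35
tool_pos: [583.9, -140.5, 92.7]
tcp_rot: [179.9, -50.3, 1.2]
ft_force: [-2.2, 1.9, 11.0]
finger_gap: 11.1
grip_force: 100.7
```

Emit:
{"fn": "servo_tool", "kwargs": {
  "fingers": [0.012,0.02,0.03,0.04,0.04,0.04,0.04],
  "linear": [
    [0,0,0],
    [-0.001,0,0],
    [-0.001,0,0],
    [-0.001,0,0],
    [-0.001,0,0],
    [-0.001,0,0],
    [-0.001,0,0]
  ],
  "rotation": [
    [0,0,0],
    [0,0,0],
    [0,0,0],
    [0,0,0],
    [0,0,0],
    [0,0,0],
    [0,0,0]
  ]
}}

```text
time: 38.05
tool_pos: [580.4, -139.0, 87.4]
tcp_rot: [-179.8, -50.0, 1.0]
ft_force: [-0.4, -0.5, 0.4]
finger_gap: 40.1
grip_force: 0.0
```

Emit:
{"fn": "servo_tool", "kwargs": {
  "fingers": [0.04,0.04,0.04,0.04,0.05,0.05,0.05,0.05],
  "linear": [
    [0.009,0,-0.008],
    [0.019,0,-0.016],
    [0.031,0,-0.026],
    [0.043,0,-0.036],
    [0.057,0,-0.048],
    [0.071,0,-0.06],
    [0.084,0,-0.071],
    [0.096,0,-0.08]
  ],
  "rotation": [
    [0,0,0],
    [0,0,0],
    [0,0,0],
    [0,0,0],
    [0,0,0],
    [0,0,0],
    [0,0,0],
    [0,0,0]
  ]
}}

```text
time: 38.85
tool_pos: [581.0, -139.3, 213.5]
tcp_rot: [-179.9, -50.0, 1.1]
ft_force: [-0.2, -0.5, 0.5]
finger_gap: 50.0
grip_force: 0.0
```

Run:
```python
from h import *
st(); t=barcheck('w9'); s=snap('scene','s9')['frame'][140:320,140:340,::-1]
t7=cv2.imread('pics/t7.png')
cv2.imwrite('pics/c8.png',np.hstack([cv2.resize(t[:,:,::-1],(240,384)),cv2.resize(t7,(240,384)),cv2.resize(s,(320,384))]))
go([460,-60,300],0,0)
```

```text
{'time': 38.8, 'joint_pos': [-34.9, -33.0, 135.1, 42.2, 42.3, 31.1], 'tool_pos': [581.0, -139.3, 213.5], 'tcp_rot': [-179.9, -50.0, 1.1], 'finger_gap': 50.0, 'grip_force': 0.0, 'ft_force': [-0.2, -0.5, 0.5]}
col mean [156, 177, 181, 176, 181, 181, 177, 207, 214, 217, 181, 183, 183, 183, 183, 184]
lin [-0.012, -0.082, -0.146] rot [-0.5, -50.2, 1.1]
```

View pics/c8.png

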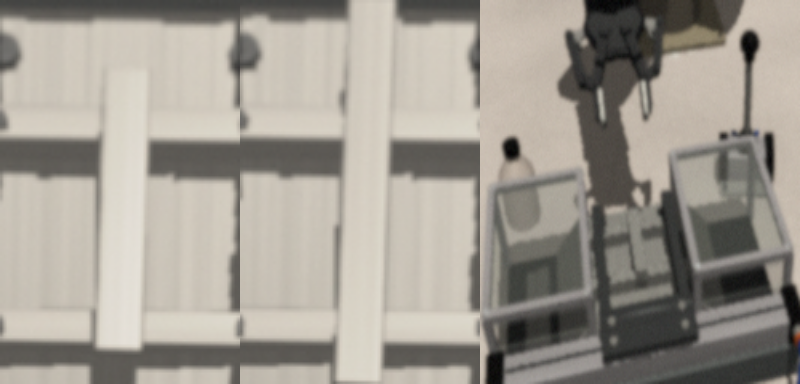

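The short bar rests on both rails, a little forward, with its near end 3 mm past the rail. That's good, so I'll push the lever left.

Emit:
{"fn": "servo_tool", "kwargs": {
  "fingers": [0.06,0.06,0.06,0.06,0.06,0.06,0.06,0.06,0.06],
  "linear": [
    [0,-0.01,-0.023],
    [0,-0.02,-0.046],
    [-0.002,-0.03,-0.068],
    [-0.004,-0.042,-0.09],
    [-0.006,-0.055,-0.112],
    [-0.008,-0.068,-0.13],
    [-0.012,-0.082,-0.147],
    [-0.012,-0.082,-0.147],
    [-0.012,-0.082,-0.147]
  ],
  "rotation": [
    [0,-7,0],
    [0,-14,0],
    [0,-21,0],
    [0,-28,0],
    [0,-36,0],
    [0,-43,1],
    [0,-50,1],
    [0,-50,1],
    [0,-50,1]
  ]
}}

```text
time: 39.85
tool_pos: [459.6, -59.5, 296.4]
tcp_rot: [-179.4, 0.0, 0.4]
ft_force: [-1.0, 0.2, 0.1]
finger_gap: 59.7
grip_force: 0.0
```

Emit:
{"fn": "servo_tool", "kwargs": {
  "fingers": [0.06,0.06,0.06,0.06,0.06,0.06],
  "linear": [
    [-0.008,-0.04,0],
    [-0.016,-0.08,0],
    [-0.024,-0.115,0.015],
    [-0.026,-0.13,0.03],
    [-0.026,-0.13,0.03],
    [-0.026,-0.13,0.03]
  ],
  "rotation": [
    [0,0,0],
    [0,0,0],
    [0,0,0],
    [0,0,0],
    [0,0,0],
    [0,0,0]
  ]
}}

```text
time: 40.45
tool_pos: [432.0, 69.7, 268.5]
tcp_rot: [-179.5, 0.0, 0.3]
ft_force: [0.6, -0.3, 0.4]
finger_gap: 59.9
grip_force: 0.0
```

Run:
```python
from h import *
st(); go([434,70,190],0,0)
```

```text
{'time': 40.4, 'joint_pos': [2.0, -19.3, 105.8, 0.5, 93.4, 91.7], 'tool_pos': [432.0, 69.7, 268.5], 'tcp_rot': [-179.5, 0.0, 0.3], 'finger_gap': 59.9, 'grip_force': 0.0, 'ft_force': [0.6, -0.3, 0.4]}
lin [0.002, 0.0, 0.078] rot [-0.5, 0.0, 0.3]
```

Emit:
{"fn": "servo_tool", "kwargs": {
  "fingers": [0.06,0.06,0.06,0.06,0.06,0.06,0.06,0.06,0.06,0.06],
  "linear": [
    [0.002,0,0.03],
    [0.002,0,0.06],
    [0.002,0,0.078],
    [0.002,0,0.078],
    [0.003,-0.012,0.078],
    [0.004,-0.025,0.078],
    [0.006,-0.038,0.078],
    [0.008,-0.05,0.078],
    [0.009,-0.062,0.078],
    [0.01,-0.07,0.078]
  ],
  "rotation": [
    [0,0,0],
    [0,0,0],
    [0,0,0],
    [0,0,0],
    [0,0,0],
    [0,0,0],
    [0,0,0],
    [0,0,0],
    [0,0,0],
    [0,0,0]
  ]
}}

```text
time: 41.45
tool_pos: [443.4, 141.4, 193.8]
tcp_rot: [-179.6, -0.2, 0.3]
ft_force: [0.2, -5.6, 1.5]
finger_gap: 59.9
grip_force: 2.3
```

Emit:
{"fn": "servo_tool", "kwargs": {
  "fingers": [0.06,0.06,0.06,0.06,0.06,0.06,0.06,0.06],
  "linear": [
    [0,-0.004,0],
    [0,-0.007,0],
    [0,-0.009,0],
    [0,-0.009,0],
    [0,-0.009,0],
    [0,-0.009,0],
    [0,-0.009,0],
    [0,-0.009,0]
  ],
  "rotation": [
    [0,0,0],
    [0,0,0],
    [0,0,0],
    [0,0,0],
    [0,0,0],
    [0,0,0],
    [0,0,0],
    [0,0,0]
  ]
}}

```text
time: 42.25
tool_pos: [443.7, 147.6, 195.0]
tcp_rot: [-179.8, -0.2, 0.2]
ft_force: [-3.1, -17.4, 10.5]
finger_gap: 59.8
grip_force: 9.3
```

At the stop. Hold, then return.

Emit:
{"fn": "servo_tool", "kwargs": {
  "fingers": [0.06,0.06,0.06,0.06,0.06,0.06,0.06,0.06],
  "linear": [
    [0,0,0],
    [0,0,0],
    [0,0,0],
    [0,0,0],
    [0,0,0],
    [0,0,0],
    [0,0,0],
    [0,0,0]
  ],
  "rotation": [
    [0,0,0],
    [0,0,0],
    [0,0,0],
    [0,0,0],
    [0,0,0],
    [0,0,0],
    [0,0,0],
    [0,0,0]
  ]
}}

```text
time: 43.05
tool_pos: [443.7, 147.6, 195.0]
tcp_rot: [-179.8, -0.2, 0.2]
ft_force: [-2.9, -17.3, 10.8]
finger_gap: 60.5
grip_force: 9.3
```

Run:
```python
from h import *
st(); snap('scene','s10'); diff('scene','s8',(210,210,345,300))
```

```text
{'time': 43.0, 'joint_pos': [12.0, -12.9, 108.2, 0.2, 84.4, 101.8], 'tool_pos': [443.7, 147.6, 195.0], 'tcp_rot': [-179.8, -0.2, 0.2], 'finger_gap': 60.5, 'grip_force': 9.3, 'ft_force': [-2.9, -17.3, 10.8]}
scene s8 changed 2852 [([91, 13, 19, 34, 221], [310.0, 240.0]), ([42, 18, 8, 19, 107], [256.0, 236.0]), ([0, 25, 6, 18, 100], [212.0, 243.0]), ([44, 38, 12, 21, 143], [259.0, 258.0]), ([1, 46, 8, 19, 134], [215.0, 265.0]), ([64, 53, 59, 37, 955], [305.0, 286.0]), ([4, 60, 61, 30, 1137], [244.0, 289.0]), ([86, 62, 21, 4, 53], [306.0, 274.0])]
```

Emit:
{"fn": "servo_tool", "kwargs": {
  "fingers": [0.06,0.06,0.06,0.06,0.06,0.06,0.06,0.06,0.06,0.06],
  "linear": [
    [-0.001,0.01,0],
    [-0.002,0.02,0],
    [-0.003,0.03,0],
    [-0.005,0.04,0],
    [-0.006,0.05,0],
    [-0.007,0.06,0],
    [-0.008,0.07,0],
    [-0.009,0.079,0],
    [-0.009,0.079,0],
    [-0.009,0.079,0]
  ],
  "rotation": [
    [0,0,0],
    [0,0,0],
    [0,0,0],
    [0,0,0],
    [0,0,0],
    [0,0,0],
    [0,0,0],
    [0,0,0],
    [0,0,0],
    [0,0,0]
  ]
}}

```text
time: 44.15
tool_pos: [433.4, 70.8, 191.2]
tcp_rot: [-179.5, 0.0, 0.2]
ft_force: [0.8, 0.3, -0.6]
finger_gap: 60.0
grip_force: 0.0
```

Emit:
{"fn": "servo_tool", "kwargs": {
  "fingers": [0.06,0.06,0.06,0.06,0.06,0.06,0.06,0.06,0.06,0.06],
  "linear": [
    [0,0,0],
    [0,0,0],
    [0,0,0],
    [0,0,0],
    [0,0,0],
    [0,0,-0.02],
    [0,0,-0.04],
    [0,0,-0.06],
    [0,0,-0.08],
    [0,0,-0.1]
  ],
  "rotation": [
    [0,0,0],
    [0,0,0],
    [0,0,0],
    [0,0,0],
    [0,0,0],
    [0,0,0],
    [0,0,0],
    [0,0,0],
    [0,0,0],
    [0,0,0]
  ]
}}

```text
time: 45.15
tool_pos: [433.3, 70.1, 292.0]
tcp_rot: [-179.5, 0.0, 0.3]
ft_force: [-0.7, 0.1, 0.4]
finger_gap: 59.9
grip_force: 0.0
```

Run:
```python
from h import *
st()
go([452,278.8,220],28,-40)
diff('scene','s8',(140,190,345,310)); diff('side','d8',(200,258,250,350))
s=snap('scene','s11'); snap('side','d11')
d=cv2.blur((s['frame'].astype(int)-np.load('s8.npz')['frame'].astype(int)).astype(np.float32).mean(2),(5,5)); print('left tray',d[205:290,262:330].max(),d[205:290,262:330].min(),'rails',np.abs(d[225:285,215:262]).max())
```

```text
{'time': 45.2, 'joint_pos': [2.1, -19.2, 103.3, 0.5, 95.9, 91.8], 'tool_pos': [433.3, 70.1, 292.0], 'tcp_rot': [-179.5, 0.0, 0.3], 'finger_gap': 59.9, 'grip_force': 0.0, 'ft_force': [-0.7, 0.1, 0.4]}
lin [0.02, -0.208, 0.074] rot [-10.2, -39.3, -26.4]
scene s8 changed 0 []
side d8 changed 66 [([0, 40, 5, 16, 64], [202.0, 306.0])]
left tray 28.853334 -5.4533334 rails 16.253334
```

Short 2 is in the left tray, the rails are clear and the shuttle is back. Last blank.

Emit:
{"fn": "servo_tool", "kwargs": {
  "fingers": [0.06,0.06,0.06,0.06,0.06,0.06,0.06,0.06,0.06,0.06],
  "linear": [
    [0.002,-0.03,0],
    [0.004,-0.06,0],
    [0.007,-0.09,0.005],
    [0.01,-0.115,0.015],
    [0.013,-0.14,0.03],
    [0.015,-0.16,0.045],
    [0.017,-0.18,0.06],
    [0.019,-0.196,0.07],
    [0.02,-0.208,0.074],
    [0.02,-0.208,0.074]
  ],
  "rotation": [
    [-1,-4,-3],
    [-2,-8,-6],
    [-3,-13,-9],
    [-4,-18,-12],
    [-5,-23,-15],
    [-7,-28,-19],
    [-8,-33,-22],
    [-9,-37,-25],
    [-10,-39.3,-26.4],
    [-10,-39.3,-26.4]
  ]
}}

```text
time: 46.35
tool_pos: [450.4, 279.7, 213.9]
tcp_rot: [-179.8, 40.5, 28.3]
ft_force: [-0.2, 0.6, -0.3]
finger_gap: 60.3
grip_force: 0.0
```

Run:
```python
from h import *
st(); diff('side','d11',(205,290,250,330)); 
go([451,278.8,80],28,-40)
```

```text
{'time': 46.4, 'joint_pos': [26.8, 37.3, 58.4, -0.9, 124.8, 88.4], 'tool_pos': [450.4, 279.7, 213.9], 'tcp_rot': [-179.8, 40.5, 28.3], 'finger_gap': 60.3, 'grip_force': 0.0, 'ft_force': [-0.2, 0.6, -0.3]}
side d11 changed 1138 [([0, 0, 45, 34, 1060], [230.0, 303.0]), ([12, 14, 5, 4, 17], [219.0, 306.0]), ([27, 30, 16, 10, 58], [241.0, 325.0])]
lin [0.087, 0.0, 0.104] rot [-0.1, 0.3, 0.1]
```

Emit:
{"fn": "servo_tool", "kwargs": {
  "fingers": [0.06,0.06,0.06,0.06,0.06,0.06,0.0,0.0,0.0,0.0],
  "linear": [
    [0.02,0,0.023],
    [0.04,0,0.046],
    [0.06,0,0.07],
    [0.077,0,0.092],
    [0.087,0,0.104],
    [0.087,0,0.104],
    [0.087,0,0.104],
    [0.087,0,0.104],
    [0.087,0,0.104],
    [0.087,0,0.104]
  ],
  "rotation": [
    [0,0.3,0],
    [0,0.3,0],
    [0,0.3,0],
    [0,0.3,0],
    [0,0.3,0],
    [0,0.3,0],
    [0,0.3,0],
    [0,0.3,0],
    [0,0.3,0],
    [0,0.3,0]
  ]
}}

```text
time: 47.4
tool_pos: [453.0, 279.5, 85.4]
tcp_rot: [-179.8, 39.5, 28.1]
ft_force: [0.3, 0.2, 7.9]
finger_gap: 12.2
grip_force: 97.9
```

Run:
```python
from h import *
p=st()['tool_pos']
q=[p[0],p[1],220]
go(q,28,-40)
go([480,120,350],15,5,(q,28,-40))
```

```text
{'time': 47.4, 'joint_pos': [26.7, 43.2, 63.4, -0.8, 113.0, 88.6], 'tool_pos': [453.0, 279.5, 85.4], 'tcp_rot': [-179.8, 39.5, 28.1], 'finger_gap': 12.2, 'grip_force': 97.9, 'ft_force': [0.3, 0.2, 7.9]}
lin [-0.086, -0.0, -0.104] rot [-0.1, -0.5, 0.1]
lin [-0.123, 0.154, -0.067] rot [4.0, 44.8, 12.7]
```

Emit:
{"fn": "servo_tool", "kwargs": {
  "fingers": [0,0,0,0,0,0,0],
  "linear": [
    [-0.015,0,-0.018],
    [-0.03,0,-0.036],
    [-0.045,0,-0.055],
    [-0.06,0,-0.075],
    [-0.075,0,-0.092],
    [-0.086,0,-0.104],
    [-0.086,0,-0.104]
  ],
  "rotation": [
    [0,0,0],
    [0,-0.5,0],
    [0,-0.5,0],
    [0,-0.5,0],
    [0,-0.5,0],
    [0,-0.5,0],
    [0,-0.5,0]
  ]
}}

```text
time: 48.1
tool_pos: [453.5, 279.4, 221.2]
tcp_rot: [-179.8, 39.9, 28.1]
ft_force: [0.2, 0.5, -2.2]
finger_gap: 11.9
grip_force: 98.1
```

Emit:
{"fn": "servo_tool", "kwargs": {
  "fingers": [0,0,0,0,0,0,0,0,0,0],
  "linear": [
    [-0.022,0.005,-0.04],
    [-0.044,0.02,-0.07],
    [-0.06,0.04,-0.085],
    [-0.075,0.062,-0.09],
    [-0.09,0.085,-0.085],
    [-0.103,0.11,-0.08],
    [-0.115,0.135,-0.07],
    [-0.123,0.154,-0.067],
    [-0.123,0.154,-0.067],
    [-0.123,0.154,-0.067]
  ],
  "rotation": [
    [0,5,1.5],
    [0,10,3],
    [1,15,4],
    [1,21,6],
    [2,27,8],
    [3,33,10],
    [3,39,11],
    [4,44.8,12.7],
    [4,44.8,12.7],
    [4,44.8,12.7]
  ]
}}

```text
time: 49.1
tool_pos: [479.1, 118.2, 347.9]
tcp_rot: [-179.9, -4.7, 14.9]
ft_force: [-0.7, -1.1, -1.6]
finger_gap: 12.1
grip_force: 98.2
```

Run:
```python
from h import *
st()
go([575,-139,225],1,50)
```

```text
{'time': 49.1, 'joint_pos': [7.4, -14.9, 94.3, 0.7, 96.0, 82.6], 'tool_pos': [479.1, 118.2, 347.9], 'tcp_rot': [-179.9, -4.7, 14.9], 'finger_gap': 12.1, 'grip_force': 98.2, 'ft_force': [-0.7, -1.1, -1.6]}
lin [0.016, 0.273, 0.124] rot [-6.7, 45.1, 12.6]
```

Emit:
{"fn": "servo_tool", "kwargs": {
  "fingers": [0,0,0,0,0,0,0,0,0,0],
  "linear": [
    [0,0.03,0],
    [0,0.06,0],
    [0.001,0.09,0.01],
    [0.002,0.125,0.025],
    [0.004,0.16,0.045],
    [0.007,0.195,0.065],
    [0.01,0.23,0.085],
    [0.013,0.255,0.107],
    [0.016,0.273,0.124],
    [0.016,0.273,0.124]
  ],
  "rotation": [
    [-1,5,1],
    [-2,10,3],
    [-3,16,4],
    [-4,22,6],
    [-4,28,8],
    [-5,34,9],
    [-6,39,11],
    [-6,43,12],
    [-6.6,45,12.6],
    [-6.6,45,12.6]
  ]
}}

```text
time: 50.1
tool_pos: [574.1, -137.6, 218.9]
tcp_rot: [-179.4, -49.5, 0.6]
ft_force: [-1.0, 1.1, -2.8]
finger_gap: 12.3
grip_force: 98.4
```

Run:
```python
from h import *
st()
go([578,-139,115],1,50)
```

```text
{'time': 50.1, 'joint_pos': [-35.3, -34.7, 135.3, 40.9, 44.0, 32.8], 'tool_pos': [574.1, -137.6, 218.9], 'tcp_rot': [-179.4, -49.5, 0.6], 'finger_gap': 12.3, 'grip_force': 98.4, 'ft_force': [-1.0, 1.1, -2.8]}
lin [-0.077, 0.002, 0.07] rot [-0.3, 0.5, -0.3]
```

Emit:
{"fn": "servo_tool", "kwargs": {
  "fingers": [0,0,0,0,0,0,0,0],
  "linear": [
    [-0.014,0,0.016],
    [-0.028,0,0.03],
    [-0.042,0,0.044],
    [-0.058,0.001,0.058],
    [-0.07,0.002,0.067],
    [-0.077,0.002,0.07],
    [-0.077,0.002,0.07],
    [-0.077,0.002,0.07]
  ],
  "rotation": [
    [0,0,0],
    [0,0,0],
    [0,0,0],
    [0,0.5,0],
    [0,0.5,0],
    [0,0.5,0],
    [0,0.5,0],
    [0,0.5,0]
  ]
}}

```text
time: 50.9
tool_pos: [580.9, -138.8, 122.6]
tcp_rot: [-179.9, -50.5, 1.2]
ft_force: [0.2, -0.9, -1.3]
finger_gap: 12.4
grip_force: 98.4
```

Run:
```python
from h import *
st(); go([579,-139,90],1,50)
```

```text
{'time': 50.9, 'joint_pos': [-35.1, -22.9, 139.2, 57.2, 33.1, 12.5], 'tool_pos': [580.9, -138.8, 122.6], 'tcp_rot': [-179.9, -50.5, 1.2], 'finger_gap': 12.4, 'grip_force': 98.4, 'ft_force': [0.2, -0.9, -1.3]}
lin [-0.026, 0.0, 0.019] rot [-0.3, -0.5, 0.1]
```

Emit:
{"fn": "servo_tool", "kwargs": {
  "fingers": [0,0,0,0,0,0,0],
  "linear": [
    [-0.007,0,0.005],
    [-0.014,0,0.01],
    [-0.02,0,0.014],
    [-0.024,0,0.017],
    [-0.026,0,0.019],
    [-0.026,0,0.019],
    [-0.026,0,0.019]
  ],
  "rotation": [
    [0,-0.5,0],
    [0,-0.5,0],
    [0,-0.5,0],
    [0,-0.5,0],
    [0,-0.5,0],
    [0,-0.5,0],
    [0,-0.5,0]
  ]
}}

```text
time: 51.6
tool_pos: [578.5, -140.0, 90.3]
tcp_rot: [-180.0, -50.0, 1.1]
ft_force: [-0.3, -0.1, -1.4]
finger_gap: 12.4
grip_force: 98.5
```

Emit:
{"fn": "servo_tool", "kwargs": {
  "fingers": [0.012,0.02,0.03,0.04,0.04,0.04,0.04],
  "linear": [
    [0,0,0],
    [-0.001,0,0],
    [-0.001,0,0],
    [-0.001,0,0],
    [-0.001,0,0],
    [-0.001,0,0],
    [-0.001,0,0]
  ],
  "rotation": [
    [0,0,0],
    [0,0,0],
    [0,0,0],
    [0,0,0],
    [0,0,0],
    [0,0,0],
    [0,0,0]
  ]
}}

```text
time: 52.3
tool_pos: [577.5, -139.9, 89.1]
tcp_rot: [-180.0, -50.0, 1.1]
ft_force: [-0.2, -1.1, 0.3]
finger_gap: 40.1
grip_force: 0.0
```

Emit:
{"fn": "servo_tool", "kwargs": {
  "fingers": [0.04,0.04,0.04,0.04,0.05,0.05,0.05,0.05],
  "linear": [
    [0.009,0,-0.008],
    [0.019,0,-0.016],
    [0.031,0,-0.026],
    [0.043,0,-0.036],
    [0.057,0,-0.048],
    [0.071,0,-0.06],
    [0.084,0,-0.071],
    [0.096,0,-0.08]
  ],
  "rotation": [
    [0,0,0],
    [0,0,0],
    [0,0,0],
    [0,0,0],
    [0,0,0],
    [0,0,0],
    [0,0,0],
    [0,0,0]
  ]
}}

```text
time: 53.1
tool_pos: [577.9, -140.0, 215.0]
tcp_rot: [-180.0, -50.0, 1.1]
ft_force: [-0.0, -0.6, 0.2]
finger_gap: 50.2
grip_force: 0.0
```

Run:
```python
from h import *
st(); t=barcheck('w12'); g=t.mean(2); print('along bar',g[::6,38:45].mean(1).round().tolist()); print('beside',g[::6,22:28].mean(1).round().tolist())
diff('scene','s9',(210,225,275,285))
go([460,-60,300],0,0)
```

```text
{'time': 53.1, 'joint_pos': [-35.3, -33.7, 135.4, 42.1, 42.8, 31.1], 'tool_pos': [577.9, -140.0, 215.0], 'tcp_rot': [-180.0, -50.0, 1.1], 'finger_gap': 50.2, 'grip_force': 0.0, 'ft_force': [-0.0, -0.6, 0.2]}
col mean [158, 177, 182, 177, 181, 181, 181, 205, 212, 215, 180, 183, 182, 182, 184, 185]
along bar [68.0, 138.0, 199.0, 199.0, 198.0, 204.0, 210.0, 212.0, 212.0, 213.0, 215.0, 216.0, 217.0, 217.0, 218.0, 218.0, 218.0, 219.0, 219.0, 219.0, 219.0, 87.0]
beside [66.0, 114.0, 199.0, 200.0, 199.0, 199.0, 197.0, 204.0, 89.0, 92.0, 182.0, 196.0, 195.0, 194.0, 193.0, 192.0, 191.0, 188.0, 207.0, 121.0, 89.0, 185.0]
scene s9 changed 3 []
lin [-0.011, -0.083, -0.143] rot [-0.4, -50.2, 1.1]
```

The bar spans both rails (rows ~28–122), better centred than the last. Lever left again.

Emit:
{"fn": "servo_tool", "kwargs": {
  "fingers": [0.06,0.06,0.06,0.06,0.06,0.06,0.06,0.06,0.06],
  "linear": [
    [0,-0.01,-0.023],
    [0,-0.02,-0.046],
    [-0.002,-0.03,-0.068],
    [-0.004,-0.042,-0.09],
    [-0.006,-0.055,-0.112],
    [-0.008,-0.068,-0.13],
    [-0.011,-0.083,-0.144],
    [-0.011,-0.083,-0.144],
    [-0.011,-0.083,-0.144]
  ],
  "rotation": [
    [0,-7,0],
    [0,-14,0],
    [0,-21,0],
    [0,-28,0],
    [0,-36,0],
    [0,-43,1],
    [0,-50,1],
    [0,-50,1],
    [0,-50,1]
  ]
}}

```text
time: 54.1
tool_pos: [459.4, -58.9, 296.4]
tcp_rot: [-179.5, -0.0, 0.4]
ft_force: [-0.4, -0.9, -0.6]
finger_gap: 60.1
grip_force: 0.0
```

Emit:
{"fn": "servo_tool", "kwargs": {
  "fingers": [0.06,0.06,0.06,0.06,0.06,0.06],
  "linear": [
    [-0.008,-0.04,0],
    [-0.016,-0.08,0],
    [-0.024,-0.115,0.015],
    [-0.026,-0.13,0.03],
    [-0.026,-0.13,0.03],
    [-0.026,-0.13,0.03]
  ],
  "rotation": [
    [0,0,0],
    [0,0,0],
    [0,0,0],
    [0,0,0],
    [0,0,0],
    [0,0,0]
  ]
}}

```text
time: 54.7
tool_pos: [431.9, 70.2, 268.5]
tcp_rot: [-179.5, -0.1, 0.3]
ft_force: [0.1, -1.5, -0.0]
finger_gap: 60.2
grip_force: 0.0
```

Run:
```python
from h import *
st(); go([434,70,190],0,0)
```

```text
{'time': 54.7, 'joint_pos': [2.1, -19.3, 105.9, 0.5, 93.4, 91.9], 'tool_pos': [431.9, 70.2, 268.5], 'tcp_rot': [-179.5, -0.1, 0.3], 'finger_gap': 60.2, 'grip_force': 0.0, 'ft_force': [0.1, -1.5, -0.0]}
lin [0.002, 0.001, 0.079] rot [-0.5, -0.1, 0.3]
```

Emit:
{"fn": "servo_tool", "kwargs": {
  "fingers": [0.06,0.06,0.06,0.06,0.06,0.06,0.06,0.06,0.06,0.06],
  "linear": [
    [0.002,0,0.03],
    [0.002,0,0.06],
    [0.002,0,0.078],
    [0.002,0,0.078],
    [0.003,-0.012,0.078],
    [0.004,-0.025,0.078],
    [0.006,-0.038,0.078],
    [0.008,-0.05,0.078],
    [0.009,-0.062,0.078],
    [0.01,-0.07,0.078]
  ],
  "rotation": [
    [0,0,0],
    [0,0,0],
    [0,0,0],
    [0,0,0],
    [0,0,0],
    [0,0,0],
    [0,0,0],
    [0,0,0],
    [0,0,0],
    [0,0,0]
  ]
}}

```text
time: 55.7
tool_pos: [443.4, 141.8, 193.7]
tcp_rot: [-179.6, -0.2, 0.2]
ft_force: [0.4, -5.4, 0.4]
finger_gap: 60.3
grip_force: 2.3
```

Emit:
{"fn": "servo_tool", "kwargs": {
  "fingers": [0.06,0.06,0.06,0.06,0.06,0.06,0.06,0.06],
  "linear": [
    [0,-0.004,0],
    [0,-0.007,0],
    [0,-0.009,0],
    [0,-0.009,0],
    [0,-0.009,0],
    [0,-0.009,0],
    [0,-0.009,0],
    [0,-0.009,0]
  ],
  "rotation": [
    [0,0,0],
    [0,0,0],
    [0,0,0],
    [0,0,0],
    [0,0,0],
    [0,0,0],
    [0,0,0],
    [0,0,0]
  ]
}}

```text
time: 56.5
tool_pos: [443.7, 147.1, 194.5]
tcp_rot: [-179.9, -0.2, 0.1]
ft_force: [-1.7, -21.7, 8.9]
finger_gap: 59.8
grip_force: 9.8
```

Emit:
{"fn": "servo_tool", "kwargs": {
  "fingers": [0.06,0.06,0.06,0.06,0.06,0.06,0.06,0.06],
  "linear": [
    [0,0,0],
    [0,0,0],
    [0,0,0],
    [0,0,0],
    [0,0,0],
    [0,0,0],
    [0,0,0],
    [0,0,0]
  ],
  "rotation": [
    [0,0,0],
    [0,0,0],
    [0,0,0],
    [0,0,0],
    [0,0,0],
    [0,0,0],
    [0,0,0],
    [0,0,0]
  ]
}}

```text
time: 57.3
tool_pos: [443.7, 147.1, 194.4]
tcp_rot: [-179.9, -0.2, 0.1]
ft_force: [-2.0, -21.2, 8.3]
finger_gap: 60.0
grip_force: 9.8
```

Emit:
{"fn": "servo_tool", "kwargs": {
  "fingers": [0.06,0.06,0.06,0.06,0.06,0.06,0.06,0.06,0.06,0.06],
  "linear": [
    [-0.001,0.01,0],
    [-0.002,0.02,0],
    [-0.003,0.03,0],
    [-0.005,0.04,0],
    [-0.006,0.05,0],
    [-0.007,0.06,0],
    [-0.008,0.07,0],
    [-0.009,0.079,0],
    [-0.009,0.079,0],
    [-0.009,0.079,0]
  ],
  "rotation": [
    [0,0,0],
    [0,0,0],
    [0,0,0],
    [0,0,0],
    [0,0,0],
    [0,0,0],
    [0,0,0],
    [0,0,0],
    [0,0,0],
    [0,0,0]
  ]
}}

```text
time: 58.3
tool_pos: [433.4, 71.3, 191.1]
tcp_rot: [-179.5, -0.0, 0.2]
ft_force: [0.6, -0.6, 0.3]
finger_gap: 59.8
grip_force: 0.0
```

Emit:
{"fn": "servo_tool", "kwargs": {
  "fingers": [0.06,0.06,0.06,0.06,0.06,0.06,0.06,0.06,0.06,0.06],
  "linear": [
    [0,0,0],
    [0,0,0],
    [0,0,0],
    [0,0,0],
    [0,0,0],
    [0,0,-0.02],
    [0,0,-0.04],
    [0,0,-0.06],
    [0,0,-0.08],
    [0,0,-0.1]
  ],
  "rotation": [
    [0,0,0],
    [0,0,0],
    [0,0,0],
    [0,0,0],
    [0,0,0],
    [0,0,0],
    [0,0,0],
    [0,0,0],
    [0,0,0],
    [0,0,0]
  ]
}}

```text
time: 59.3
tool_pos: [433.2, 70.7, 291.9]
tcp_rot: [-179.6, -0.0, 0.2]
ft_force: [1.4, 0.2, -0.2]
finger_gap: 60.0
grip_force: 0.0
```

Emit:
{"fn": "servo_tool", "kwargs": {
  "fingers": [0.06,0.06,0.06,0.06,0.06,0.06,0.06,0.06,0.06,0.06],
  "linear": [
    [0,0,-0.02],
    [0,0,-0.04],
    [0,0,-0.04],
    [0,0,-0.04],
    [0,0,-0.04],
    [0,0,-0.04],
    [0,0,-0.04],
    [0,0,-0.04],
    [0,0,-0.04],
    [0,0,-0.04]
  ],
  "rotation": [
    [0,0,0],
    [0,0,0],
    [0,0,0],
    [0,0,0],
    [0,0,0],
    [0,0,0],
    [0,0,0],
    [0,0,0],
    [0,0,0],
    [0,0,0]
  ]
}}

```text
time: 60.3
tool_pos: [433.3, 70.3, 331.1]
tcp_rot: [-179.6, -0.0, 0.2]
ft_force: [0.5, -0.6, 0.2]
finger_gap: 60.1
grip_force: 0.0
```

Run:
```python
from h import *
st(); s=snap('scene','s14')['frame'][130:325,130:450,::-1]; cv2.imwrite('pics/c9.png',cv2.resize(s,(800,488),interpolation=cv2.INTER_CUBIC))
```

```text
{'time': 60.3, 'joint_pos': [2.1, -19.0, 99.2, 0.5, 99.8, 92.0], 'tool_pos': [433.3, 70.3, 331.1], 'tcp_rot': [-179.6, -0.0, 0.2], 'finger_gap': 60.1, 'grip_force': 0.0, 'ft_force': [0.5, -0.6, 0.2]}
```

View pics/c9.png

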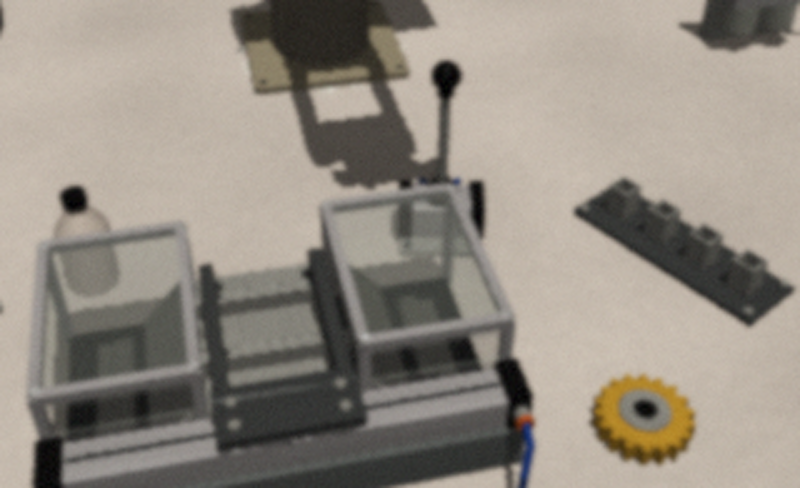

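The rack is empty, the rails are clear, the shuttle is centred and the lever upright, with blanks in both trays: right at (120,360), left at (430,310). Handing in.

```bash
python3 -c "
from bench import r
print(r.hand_in())"
```

```text
the job is handed in; nothing more can be done
None
```

All four blanks went in by the shuttle, the two long ones to the right tray and the two short ones to the left; lever and shuttle are back at centre, and the job was handed in at about 60 s with no verdict returned.

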